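# Stack and clamp a step-pulley blank in the glue press

## Task

Make up the step-pulley blank: take the three plywood discs off their sloping rests and lay them, one at a time from largest to smallest, set down flat rather than dropped, in a stack centred on the round plate of the open glue press. Then ease the sprung press flap down onto the stack by its bar without letting it slam, lean on the bar with about 10 N for a good second to bed the stack, and let go, leaving the flap closed on the still centred stack. Leave everything else on the bench where it is.

Things in the scene. Friction and masses are not known exactly. Their poses are not given: they have to be found in the camera images.
- press: grey glue press, base 170 x 210 x 20 mm, fixed for a run. Its origin is on the table under the plate's centre; z up; y points to the flap's hinge, -y to the side where the flap's bar comes down; x is parallel to the hinge. Two posts 14 mm thick (x) and 34 mm deep (y), up to 112 mm above the table, carry the hinge at y = 85 mm, x = +-73 mm.
- plate_top (a point): centre of the level top face of the press's round aluminium plate: 90 mm across, top 35 mm above the table, 15 mm proud of the base. Axes as the press.
- flap_hinge (a point): middle of the flap's hinge axis (parallel to the press's x), 85 mm from the plate's centre towards +y and 95 mm above the table, level with the top of the finished 60 mm stack.
- flap_bar (a point): middle of the flap's round black bar: 12 mm thick, 125 mm long, parallel to the hinge, 200 mm out from it and 5 mm above the plane of the flap's underside; 52 mm beyond the flap's edge, held by two arms at its ends (109 mm clear between). It can be pinched across from above at any flap angle and turns between the fingers.
- flap (a joint): flap angle (rad). Steel flap 125 x 125 x 8 mm, about 0.9 kg, its underside in line with the hinge axis. 0 = level, flat on a finished stack; grows as it opens; starts at 1.85 to 2.0 (2.0 is its stop), past upright, where it stays. Below about 1.7 spring and weight pull it shut (4 to 5 N at the bar). A push at the bar reaches the stack 2.4 times larger.
- disc_large: the largest of three plain plywood discs: 68 mm across, 20 mm thick, about 50 g. Origin at its middle (half thickness); z is its axis. Either face may go up. At the start it lies on a sloping rest, centre about 69 mm above the table, z leaning 30 degrees from vertical towards the robot side, its own y level across the slope.
- rest_large: fixed wooden rest under the largest disc: foot 85 x 60 x 12 mm, a sloping board only 28 mm wide (along its y) and 70 mm long, with a small lip at its low end that stops the disc; both sides of the disc overhang freely. Origin on the table under the disc; its -x faces down the slope. The rests swap places from run to run.
- disc_mid: the middle-sized of three plain plywood discs: 58 mm across, 20 mm thick, about 36 g. Origin at its middle (half thickness); z is its axis. Either face may go up. At the start it lies on a sloping rest, centre about 69 mm above the table, z leaning 30 degrees from vertical towards the robot side, its own y level across the slope.
- rest_mid: fixed wooden rest under the middle-sized disc: foot 85 x 60 x 12 mm, a sloping board only 28 mm wide (along its y) and 70 mm long, with a small lip at its low end that stops the disc; both sides of the disc overhang freely. Origin on the table under the disc; its -x faces down the slope. The rests swap places from run to run.
- disc_small: the smallest of three plain plywood discs: 48 mm across, 20 mm thick, about 25 g. Origin at its middle (half thickness); z is its axis. Either face may go up. At the start it lies on a sloping rest, centre about 69 mm above the table, z leaning 30 degrees from vertical towards the robot side, its own y level across the slope.
- rest_small: fixed wooden rest under the smallest disc: foot 85 x 60 x 12 mm, a sloping board only 28 mm wide (along its y) and 70 mm long, with a small lip at its low end that stops the disc; both sides of the disc overhang freely. Origin on the table under the disc; its -x faces down the slope. The rests swap places from run to run.
- screwdriver: bystander: a screwdriver lying on the table. Origin under its middle.
- tape_roll: bystander: an empty cardboard tape core lying flat, 90 mm across, 22 mm high. Origin at centre of its underside.
- wrench: bystander: a steel spanner lying on the table. Origin under its middle.
- glue_bottle: bystander: a closed white bottle, 60 mm across, 160 mm high. Origin at centre of its underside.
- mug: bystander: a white mug, 80 mm across, 90 mm high. Origin at centre of its underside.
- spool: bystander: a filament spool lying flat, 150 mm across, 60 mm high. Origin at centre of its underside.
- offcut: bystander: a plywood offcut 50 x 90 x 20 mm lying flat between the rests and the press. Origin at centre of its underside.
Things that resemble listed ones, but are neither listed nor needed, are in the scene too. What is shaped like the disc_small but blue or orange is not meant.

How it is judged:
By the outcome, as a careful person would: the job done as asked, in the order asked, and still so for the second after the job is handed in, with the robot touching nothing.
It also fails if it takes over 72 s, if anything falls off the work surface, if the arm or the gripper's body presses on something with over 40 N, if the wrist force passes 120 N, or if a joint passes its speed limit or range.

## Robot

A 6-joint arm with a two-finger parallel gripper is mounted at the origin on the work surface. World frame = base frame: x ahead of the robot, y to its left, z up, the work surface at z = 0. Lengths are in mm, angles in rad, forces in N, time in s.
With the tool pointing down it reaches from about 275 to 1000 mm from the base axis. Payload 8.4 kg.
Tool frame: the origin (TCP) lies on the mounting face of the last link; the fingertips stand 173 mm ahead of it and the grasp point (between the pads) lies 155 mm ahead of it; z points along the fingers, y is the direction in which the jaws open and shut (so a half turn about z gives the same grasp; the last joint's range is limited). The gripper opens to 85 mm and grips with 20 to 120 N. Pads are 22 mm wide; open, the fingers measure 114 mm over their backs; the gripper's body (76 mm by 85 mm) begins 54 mm behind the grasp point. The pads swing forward as they close: fully open they stand 13 mm farther back than shut.
Start: joints at [-1.294, 0.353, 1.633, -0, 1.155, -0.002], TCP at [172, -600.871, 404.681] pointing down, gripper open.
Joint ranges: [-2.63, 2.63], [-0.92, 2.1], [0.06, 2.66], [-1.3, 4.44], [0, 2.69], [-3.02, 3.02]. Speed limits (rad/s): [2.22, 2.22, 2.79, 3.14, 3.14, 3.14].

## Interface

Orientations are given as [roll, pitch, yaw] about the fixed x, y, z axes, in that order (R = Rz(yaw) Ry(pitch) Rx(roll)).
In Python, from rig import readout, imaging, ticket gives the robot as it stands.
- The arm moves only by the tool step_arm, never from a script. Its argument "deltas" is a list of rows, each an object with "translation": the shift along the tool's x, y, z in cm, a list of three; "rot": the turn, a rotation vector about the tool's x, y, z in rad, a list of three. In form: [{"translation": [x, y, z], "rot": [rx, ry, rz]}, ...]. A call has 1 to 8 rows; each row is the pose to reach, as a shift and turn from the pose commanded when the call began, along the tool's axes at that moment; what a row does not reach only later rows make up. A row lasts 1/8 s, in which the tool goes at most 62.5 mm and 10.7 degrees, less where a joint would pass 70% of its speed; a pose out of reach is approached as far as the arm can. A call with a gripper value outside its range is refused whole. "grip" is the closure in counts, from 0 (fully open) to 255 (shut), set as the call begins (left out, the last holds). The fingers move at their own pace and stop on an object; "squeeze" is the grip in N (left out, the last holds). Time passes only in rows, so rows that repeat a pose let the fingers close. It gives the time, the measured TCP pose, the force and the opening at its end, in the units of the state.
- readout.sense(): the state, without advancing time (a new reading comes with each control period).
- imaging.grab_frame(name): name is "scene" or "top"; returns a dict with "image" (480x640x3 uint8, red, green, blue), "camera_matrix" (3x3 intrinsics, pixels), "world_to_cam" (4x4, takes a point from world to camera coordinates). Camera axes: x right, y up, looking along -z (the intrinsics and any distortion apply to the point x, -y, -z); pixel columns grow to the right and rows downward; lengths in mm; the calibration is good to about 2 mm. A picture is of the moment at which its call begins. There is no depth.
- ticket.sign_off(): hands the job in, once; it reports no verdict.
The state is a dict: "clock": time; "qpos": joint angles; "qvel": joint speeds; "joint_efforts": joint torques, N m; "eef_pos": TCP position; "tcp_rot": TCP orientation; "contact_force": force on the tool from outside, world axes, zero at the start; "wrist_torque": the same for the moment, N m; "opening": opening from 0.0 (shut) to 1.0 (fully open).
Only numpy, scipy, OpenCV 4.12 (cv2) and the standard library are available. Lean on these libraries where they do the work, as an engineer would, in place of code of your own. Each camera call takes 0.05 s, during which the arm holds its last target.

## Working session

There is one attempt and no reset: what is moved stays moved. The work goes in short steps, Python scripts to look and compute and a tool call to move; the robot and the scene stay as the last step left them, time stands still between calls to the robot, and variables do not carry over. Pictures are saved under pics/ and viewed, and the job is handed in when it is done.

Besides the shell and the picture viewer there is one more tool, called after "Call:" as name(argument=value, ...) on one line, values as JSON. step_arm: Moves the arm, as the interface text tells. Its arguments: {"type":"object","properties":{"deltas":{"type":"array","items":{"type":"object","properties":{"translation":{"type":"array","items":{"type":"number"}},"rot":{"type":"array","items":{"type":"number"}}}}},"grip":{"type":"number"},"squeeze":{"type":"number"}},"required":["deltas"]}

```bash
ls; mkdir -p pics; python3 - <<'E'
from rig import readout, imaging
import cv2
s=readout.sense(); print(s)
for n in("scene","top"):
    f=imaging.grab_frame(n); cv2.imwrite(f"pics/{n}0.png",f["image"][:,:,::-1]); print(n,f["camera_matrix"],f["world_to_cam"],[k for k in f])
E
```

```text
pics
{'clock': 0.0, 'qpos': array([-1.29444615e+00,  3.53614650e-01,  1.63414659e+00,  1.91674033e-05,
        1.15521982e+00, -2.40626862e-03]), 'qvel': array([ 3.51612877e-04,  4.57959503e-05,  1.31088697e-03, -6.87912276e-04,
       -8.59650471e-04, -2.69819418e-04]), 'joint_efforts': array([ 5.16471318e-04, -6.05256057e+01, -3.42071307e+01, -1.66258228e-04,
        9.38387762e-03, -4.29976907e-07]), 'eef_pos': array([ 171.90674298, -600.63609933,  403.97711722]), 'tcp_rot': array([-3.14020429e+00, -2.08660049e-05,  2.78748676e-01]), 'contact_force': array([ 0.36843452, -0.3996668 , -0.31693935]), 'wrist_torque': array([-0.05785092, -0.02573463, -0.0008701 ]), 'opening': 0.9976483043071313}
scene [[500.83883735   0.         320.4317106 ]
 [  0.         500.83883735 234.79432036]
 [  0.           0.           1.        ]] [[-2.26977273e-01  9.73803302e-01  1.37275914e-02  2.48335975e+02]
 [-7.70808802e-01 -1.88242297e-01  6.08620267e-01  3.69576165e+02]
 [ 5.95260539e-01  1.27561620e-01  7.93342879e-01 -1.36298875e+03]
 [ 0.00000000e+00  0.00000000e+00  0.00000000e+00  1.00000000e+00]] ['image', 'camera_matrix', 'world_to_cam']
top [[535.91752342   0.         317.16487112]
 [  0.         535.91752342 230.93902638]
 [  0.           0.           1.        ]] [[ 1.07793971e-02 -9.99777131e-01 -1.81519623e-02 -9.60626933e+01]
 [ 9.94470451e-01  8.82223602e-03  1.04645550e-01 -6.01749600e+02]
 [-1.04462087e-01 -1.91796061e-02  9.94343912e-01 -1.17426945e+03]
 [ 0.00000000e+00  0.00000000e+00  0.00000000e+00  1.00000000e+00]] ['image', 'camera_matrix', 'world_to_cam']
```

View pics/scene0.png

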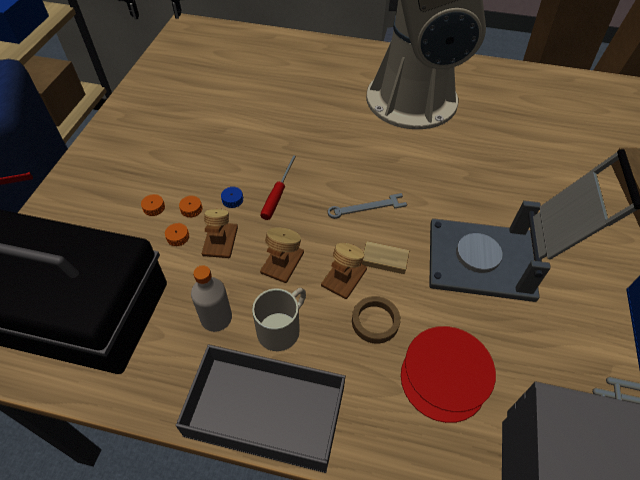

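View pics/top0.png

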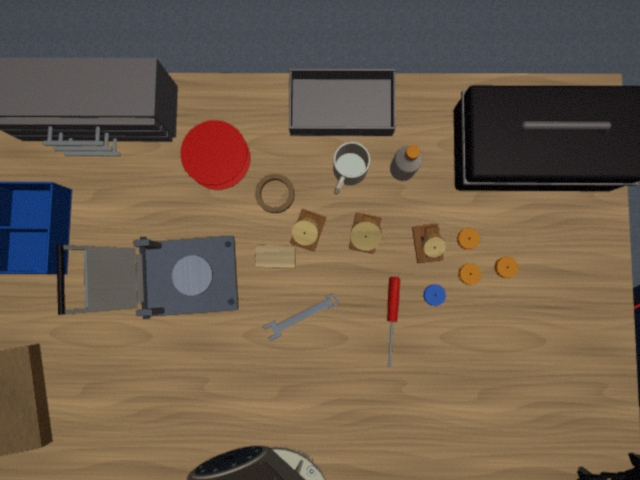

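```bash
cat > h.py <<'E'
import numpy as np, cv2
from rig import readout, imaging
def P(f):
    return f["camera_matrix"]@np.diag([1,-1,-1])@f["world_to_cam"][:3]
def proj(f,X):
    X=np.atleast_2d(X); h=np.c_[X,np.ones(len(X))]@P(f).T; return h[:,:2]/h[:,2:]
def ray(f,uv):
    M=P(f); c=-np.linalg.solve(M[:,:3],M[:,3]); d=np.linalg.solve(M[:,:3],np.array([uv[0],uv[1],1.])); return c,d
def onplane(f,uv,p0,n):
    c,d=ray(f,uv); n=np.array(n,float); return c+d*((np.array(p0)-c)@n)/(d@n)
def onz(f,uv,z): return onplane(f,uv,[0,0,z],[0,0,1])
def tri(fa,a,fb,b):
    X=cv2.triangulatePoints(P(fa),P(fb),np.array(a,float).reshape(2,1),np.array(b,float).reshape(2,1)); return (X[:3]/X[3]).ravel()
def frames(): return {n:imaging.grab_frame(n) for n in("scene","top")}
E
python3 - <<'E'
from h import *
import pickle
F=frames(); pickle.dump(F,open("f0.pkl","wb"))
for n,(x,y,w,h),k in(("top",(285,200,170,75),4.7),("scene",(190,195,230,110),3.4),("top",(45,225,200,105),4)):
    c=F[n]["image"][y:y+h,x:x+w,::-1]; c=cv2.resize(c,None,fx=k,fy=k,interpolation=cv2.INTER_CUBIC); c=cv2.convertScaleAbs(c,alpha=1.3); cv2.imwrite(f"pics/c_{n}_{x}.png",c); print(c.shape)
E
```

```text
(352, 799, 3)
(374, 782, 3)
(420, 800, 3)
```

View pics/c_top_285.png

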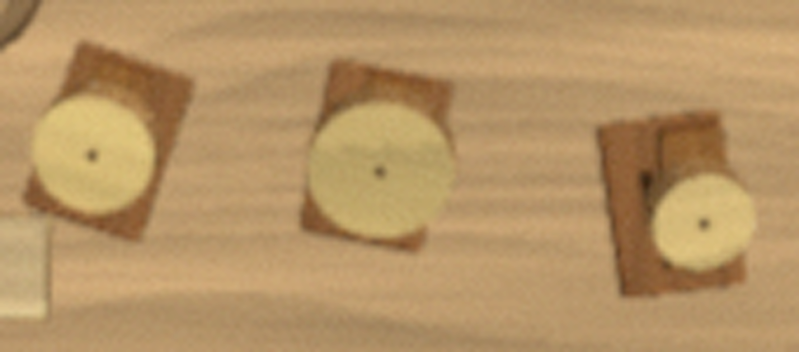

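View pics/c_scene_190.png

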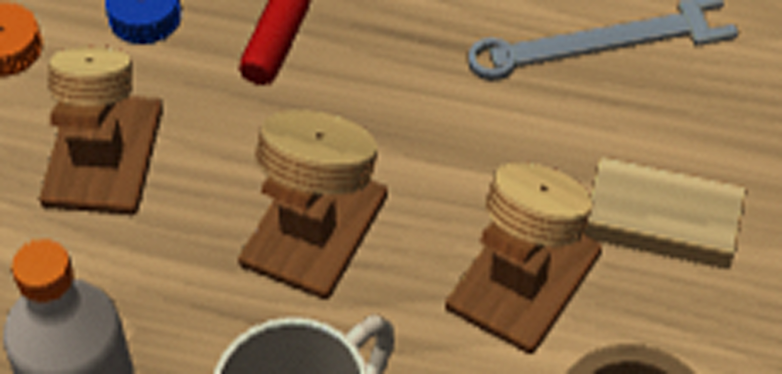

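View pics/c_top_45.png

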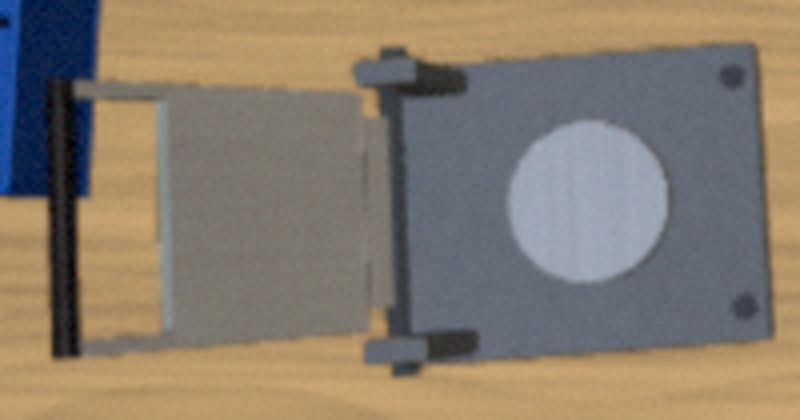

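```bash
python3 - <<'E'
from h import *
import pickle
F=pickle.load(open("f0.pkl","rb")); T=F["top"];S=F["scene"]
def cr(x,y,k,u,v): return ((u+.5)/k-.5+x,(v+.5)/k-.5+y)
dt={"mid":cr(285,200,4.7,91,155),"large":cr(285,200,4.7,379,172),"small":cr(285,200,4.7,703,224)}
ds={"small":cr(190,195,3.4,90,60),"large":cr(190,195,3.4,319,135),"mid":cr(190,195,3.4,543,188)}
foot={"mid":[(82,42),(192,78),(138,241),(24,202)],"large":[(332,60),(454,82),(416,251),(301,229)],"small":[(599,127),(716,112),(745,282),(621,296)]}
for k in dt:
    X=tri(T,dt[k],S,ds[k]); print(k,dt[k],ds[k],"tri",X.round(1),"reproj",(proj(T,X)-dt[k]).round(1),(proj(S,X)-ds[k]).round(1),"top z=77.7:",onz(T,dt[k],77.7).round(1))
    C=np.array([onz(T,cr(285,200,4.7,*p),12) for p in foot[k]])
    e1=C[1]-C[0];e2=C[2]-C[1];e3=C[2]-C[3];e4=C[3]-C[0]
    print("  foot ctr",C.mean(0).round(1),[np.linalg.norm(e).round(1) for e in(e1,e2,e3,e4)],"long dir deg",[np.degrees(np.arctan2(-e[1],-e[0])).round(1) for e in(e2,e4)],"short",[np.degrees(np.arctan2(-e[0],e[1])).round(1) for e in(e1,e3)])
E
```

```text
mid (303.968085106383, 232.58510638297872) (349.3529411764706, 249.94117647058823) tri [593.7 -61.9  78.2] reproj [[-0.3  0. ]] [[-0.4 -0. ]] top z=77.7: [593.9 -62.6  77.7]
  foot ctr [607.8 -68.4  12. ] [np.float64(56.6), np.float64(83.7), np.float64(58.5), np.float64(83.2)] long dir deg [np.float64(-17.7), np.float64(-19.0)] short [np.float64(162.2), np.float64(161.6)]
large (365.24468085106383, 236.20212765957447) (283.47058823529414, 234.35294117647058) tri [ 587.1 -194.1   77.8] reproj [[-0.3  0.1]] [[-0.4 -0. ]] top z=77.7: [ 587.2 -194.8   77.7]
  foot ctr [ 601.7 -197.8   12. ] [np.float64(60.2), np.float64(84.5), np.float64(56.4), np.float64(83.9)] long dir deg [np.float64(-12.6), np.float64(-10.1)] short [np.float64(170.1), np.float64(169.7)]
small (434.1808510638298, 247.2659574468085) (216.11764705882354, 212.2941176470588) tri [ 564.5 -341.7   76.8] reproj [[-0.5  0.1]] [[-0.6 -0.1]] top z=77.7: [ 564.7 -342.4   77.7]
  foot ctr [ 579.3 -339.9   12. ] [np.float64(57.1), np.float64(83.2), np.float64(60.0), np.float64(82.4)] long dir deg [np.float64(8.9), np.float64(6.9)] short [np.float64(-172.1), np.float64(-173.0)]
```

```bash
python3 - <<'E'
from h import *
import pickle
F=pickle.load(open("f0.pkl","rb")); T=F["top"];S=F["scene"]
est=[]
for f,n,(x,y,w,h) in((T,"top",(160,245,65,60)),(S,"scene",(445,222,70,58))):
    g=cv2.cvtColor(f["image"],cv2.COLOR_RGB2GRAY)[y:y+h,x:x+w]
    th,m=cv2.threshold(g,0,255,cv2.THRESH_BINARY+cv2.THRESH_OTSU)
    cs,_=cv2.findContours(m,cv2.RETR_EXTERNAL,cv2.CHAIN_APPROX_NONE); c=max(cs,key=cv2.contourArea)
    # contour pixel -> plane z=35 -> circle fit
    p=np.array([onz(f,q[0]+[x,y],35)[:2] for q in c])
    A=np.c_[2*p,np.ones(len(p))]; s=np.linalg.lstsq(A,(p**2).sum(1),rcond=None)[0]; r=np.sqrt(s[2]+s[0]**2+s[1]**2)
    print(n,th,"ctr",s[:2].round(1),"r",r.round(1),"box",cv2.fitEllipse(c)); est.append(s[:2])
def cr(x,y,k,u,v): return ((u+.5)/k-.5+x,(v+.5)/k-.5+y)
q=lambda u,v:cr(45,225,4,u,v)
a=onz(T,q(754,44),20);b=onz(T,q(773,338),20); print("base -y corners",a.round(1),b.round(1),np.linalg.norm(a-b), "xdir deg",np.degrees(np.arctan2(*(a-b)[[1,0]])))
for z in (20,): 
  a1=onz(T,q(732,76),z);b1=onz(T,q(744,306),z);print("bolts",a1.round(1),b1.round(1),np.degrees(np.arctan2(*(a1-b1)[[1,0]])))
a=onz(T,q(415,58),112);b=onz(T,q(427,362),112); c=onz(T,q(415,84),112); d=onz(T,q(427,337),112)
print("post tops",a.round(1),b.round(1),np.linalg.norm(a-b),np.degrees(np.arctan2(*(a-b)[[1,0]])), np.degrees(np.arctan2(*(c-d)[[1,0]])))
c,s_=S["image"][130:300,420:640,::-1],0
c=cv2.convertScaleAbs(cv2.resize(c,None,fx=3.5,fy=3.5,interpolation=cv2.INTER_CUBIC),alpha=1.3); cv2.imwrite("pics/c_scene_press.png",c)
E
```

```text
top 103.0 ctr [501.3 189.2] r 43.6 box ((31.43424415588379, 29.915861129760742), (38.36294174194336, 39.74928283691406), 41.614192962646484)
scene 87.0 ctr [500.2 191.5] r 43.4 box ((34.6099967956543, 28.44304656982422), (33.24570846557617, 44.85209655761719), 110.47137451171875)
base -y corners [591.4 101.   20. ] [426.1  85.8  20. ] 165.97369853506223 xdir deg 5.247221098310277
bolts [573. 113.  20.] [443.7 102.6  20. ] 4.605927686311375
post tops [573.6 263.4 112. ] [415.6 250.2 112. ] 158.62239607990296 4.776086189493536 5.233627513886009
```

View pics/c_scene_press.png

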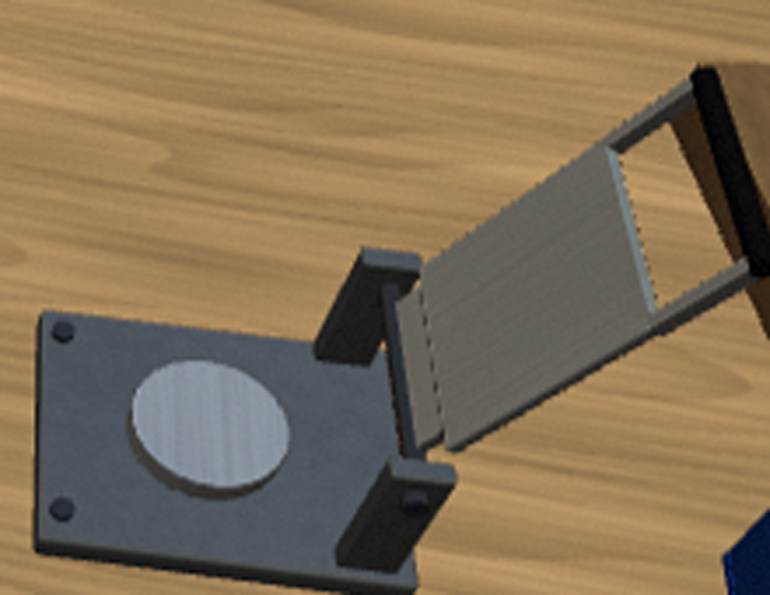

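```bash
cat > plan.py <<'E'
# commanded-pose bookkeeping and goal -> tool-axes numbers
import numpy as np, json
from scipy.spatial.transform import Rotation as R
def load():
    d=json.load(open("cmd.json")); return np.array(d["p"]),R.from_quat(d["q"])
def save(p,r): json.dump({"p":list(map(float,p)),"q":list(map(float,r.as_quat()))},open("cmd.json","w"))
def tilt(psi,t):  # tool pointing down leaned t rad: axis n, tool z=-n, y=(sin psi,-cos psi,0)
    n=np.array([-np.sin(t)*np.cos(psi),-np.sin(t)*np.sin(psi),np.cos(t)]); y=np.array([np.sin(psi),-np.cos(psi),0]); z=-n
    return n,R.from_matrix(np.c_[np.cross(y,z),y,z])
def goal(p,r,p0=None,r0=None):
    if p0 is None: p0,r0=load()
    t=r0.inv().apply(np.array(p)-p0)/10; w=(r0.inv()*r).as_rotvec()
    return t.round(2),w.round(3),f"dist {np.linalg.norm(t)*10:.0f}mm ang {np.degrees(np.linalg.norm(w)):.0f}deg"
def did(t,w):
    p,r=load(); save(p+r.apply(np.array(t)*10),r*R.from_rotvec(w))
E
python3 - <<'E'
from plan import *
save([172,-600.871,404.681],R.from_euler("xyz",[-3.1402,0,.27875]))
psi=np.radians(-10.7); n,r=tilt(psi,np.pi/6)
f=np.array([587.1,-194.1,77.8]); print(f+n*230,goal(f+n*230,r))
E
```

```text
[ 474.0995284  -172.74833923  276.98584287] (array([ 40.82, -32.83,  12.82]), array([-0.123,  0.514,  0.454]), 'dist 539mm ang 40deg')
```

Call:
step_arm(deltas=[{"translation":[5.1,-4.1,1.0],"rot":[-0.015,0.064,0.057]},{"translation":[10.2,-8.2,2.5],"rot":[-0.031,0.128,0.114]},{"translation":[15.3,-12.3,4.5],"rot":[-0.046,0.193,0.17]},{"translation":[20.4,-16.4,6.4],"rot":[-0.062,0.257,0.227]},{"translation":[25.5,-20.5,8.0],"rot":[-0.077,0.321,0.284]},{"translation":[30.6,-24.6,9.6],"rot":[-0.092,0.385,0.34]},{"translation":[35.7,-28.7,11.2],"rot":[-0.108,0.45,0.397]},{"translation":[40.8,-32.8,12.8],"rot":[-0.123,0.514,0.454]}], grip=0, squeeze=30)

```text
clock: 1.2
eef_pos: [452.8, -203.0, 286.0]
tcp_rot: [3.141, -0.527, -0.188]
contact_force: [0.7, -0.9, 0.8]
opening: 0.997
```

```bash
python3 - <<'E'
from plan import *
did([40.8,-32.8,12.8],[-0.123,0.514,0.454])
from h import *
import pickle
p,r=load(); s=readout.sense(); print(p,r.as_euler("xyz"),s["eef_pos"],s["tcp_rot"],s["clock"],s["opening"],s["contact_force"],s["qpos"])
F=frames(); pickle.dump(F,open("f1.pkl","wb"))
rm=R.from_euler("xyz",s["tcp_rot"]); 
for n in F:
    im=F[n]["image"][:,:,::-1].copy(); c=proj(F[n],s["eef_pos"]+rm.apply([0,0,160]))[0].astype(int); print(n,c)
    x,y=max(c[0]-80,0),max(c[1]-70,0); o=cv2.convertScaleAbs(cv2.resize(im[y:y+130,x:x+160],None,fx=4.5,fy=4.5,interpolation=cv2.INTER_CUBIC),alpha=1.5); print(x,y)
    cv2.imwrite(f"pics/h1_{n}.png",o)
E
```

```text
[ 473.95174321 -173.09780533  277.13791436] [ 3.14158248 -0.52323017 -0.18633393] [ 452.75508968 -203.00501908  285.98392624] [ 3.14054397 -0.52665008 -0.18830476] 1.2 0.9970184494482468 [ 0.68632052 -0.87576876  0.77125467] [-0.47225068  0.24218851  2.19007655  0.6178784   0.24373887  0.71992025]
scene [277 187]
197 117
top [379 260]
299 190
```

View pics/h1_scene.png

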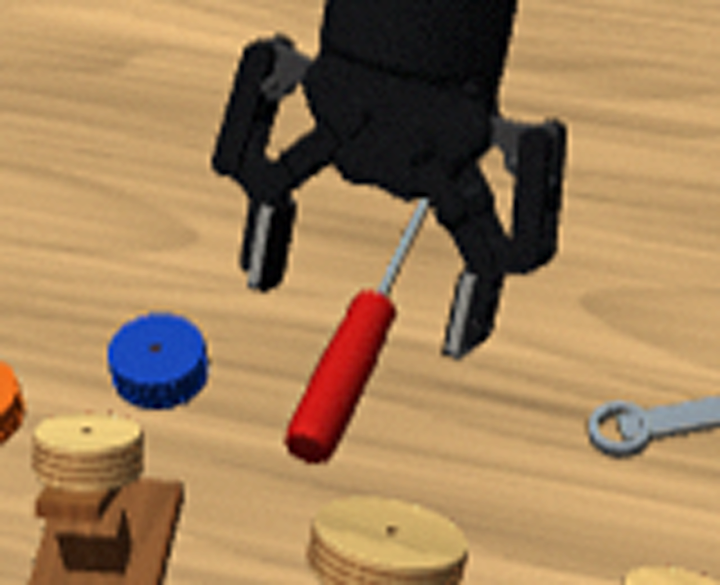

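```bash
python3 - <<'E'
from h import *
s=readout.sense(); print(s["eef_pos"],s["tcp_rot"],s["qvel"].round(3),s["clock"])
E
```

```text
[ 453.31963049 -199.61746708  284.49801632] [-3.14051419 -0.52236044 -0.18179888] [-0.099 -0.019 -0.024 -0.067  0.082 -0.071] 1.3
```

```bash
python3 - <<'E'
from h import *; from plan import *
import pickle
F=pickle.load(open("f1.pkl","rb"))["scene"]
p=np.array([452.755,-203.005,285.98]); r=R.from_euler("xyz",[3.14054,-.52665,-.1883])
for L in (155,160,165,170,175):
    print(L,[((proj(F,p+r.apply([x,y,L]))[0]-[197,117]+.5)*4.5-.5).round(0) for y in(42.5,-42.5) for x in(11,-11)])
E
```

```text
155 [array([264., 283.]), array([287., 271.]), array([445., 345.]), array([465., 332.])]
160 [array([262., 294.]), array([285., 282.]), array([442., 356.]), array([462., 343.])]
165 [array([260., 305.]), array([283., 293.]), array([440., 367.]), array([460., 354.])]
170 [array([258., 315.]), array([281., 304.]), array([438., 378.]), array([458., 365.])]
175 [array([256., 326.]), array([279., 314.]), array([435., 389.]), array([455., 375.])]
```

```bash
cat >> plan.py <<'E'
def resync(off=(0,0,.7)):
    from rig import readout
    s=readout.sense(); save(s["eef_pos"]+np.array(off),R.from_euler("xyz",s["tcp_rot"])); print("meas",s["eef_pos"].round(1),s["tcp_rot"].round(4),"t",s["clock"],"F",s["contact_force"].round(1),"op",round(float(s["opening"]),3))
E
python3 - <<'E'
from plan import *
resync()
n,r=tilt(np.radians(-10.7),np.pi/6); f=np.array([587.1,-194.1,77.8]); print(f+n*200,goal(f+n*200,r))
E
```

```text
meas [ 453.3 -199.6  284.5] [-3.1405 -0.5224 -0.1818] t 1.3 F [-0.4  0.1  0.1] op 1.001
[ 488.83872035 -175.53333846  251.00508076] (array([ 0.94, -3.01,  4.49]), array([-0.004,  0.001,  0.004]), 'dist 55mm ang 0deg')
```

Call:
step_arm(deltas=[{"translation":[0.94,-3.0,4.5],"rot":[0,0,0]},{"translation":[0.94,-3.0,4.5],"rot":[0,0,0]},{"translation":[0.94,-3.0,4.5],"rot":[0,0,0]},{"translation":[0.94,-3.0,4.5],"rot":[0,0,0]}])

```text
clock: 1.8
eef_pos: [487.2, -181.5, 252.6]
tcp_rot: [3.14, -0.525, -0.187]
contact_force: [-0.6, 0.1, -0.3]
opening: 1.003
```

```bash
python3 - <<'E'
from plan import *
did([0.94,-3.0,4.5],[0,0,0]); p,_=load(); print("cmd est",p)
resync()
n,r=tilt(np.radians(-10.7),np.pi/6); f=np.array([587.1,-194.1,77.8]); print(goal(f+n*200,r),goal(f+n*148.5,r))
from h import *
F=frames()
for k in F:
    im=F[k]["image"][:,:,::-1]; c=proj(F[k],f)[0].astype(int); x,y=c[0]-80,c[1]-75
    cv2.imwrite(f"pics/h2_{k}.png",cv2.convertScaleAbs(cv2.resize(im[y:y+120,x:x+160],None,fx=4.5,fy=4.5,interpolation=cv2.INTER_CUBIC),alpha=1.5))
E
```

```text
cmd est [ 488.83040542 -175.59335359  250.91701817]
meas [ 487.2 -181.5  252.6] [ 3.1398 -0.5249 -0.1866] t 1.8 F [-0.6  0.1 -0.3] op 1.003
(array([-0.07, -0.62,  0.22]), array([ 0.002, -0.001,  0.   ]), 'dist 7mm ang 0deg') (array([-0.08, -0.63,  5.37]), array([ 0.002, -0.001,  0.   ]), 'dist 54mm ang 0deg')
```

View pics/h2_scene.png

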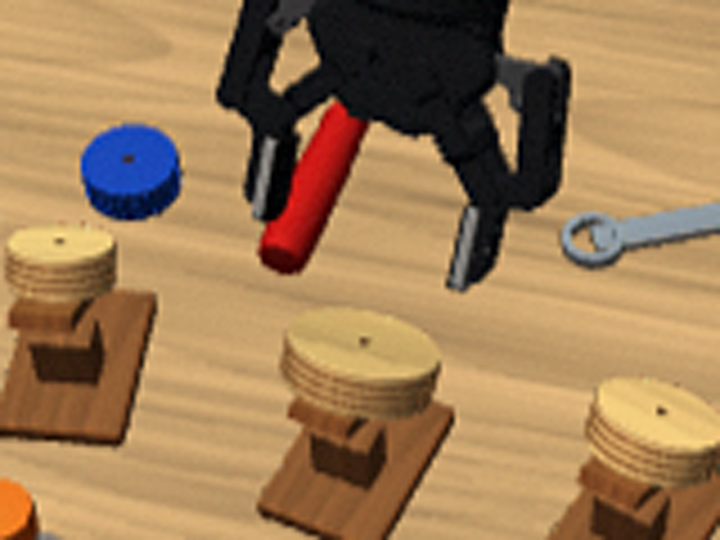

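View pics/h2_top.png

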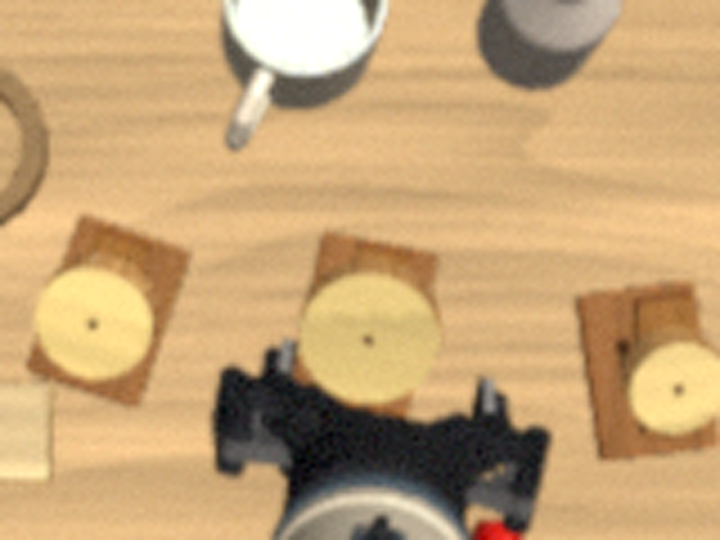

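Call:
step_arm(deltas=[{"translation":[0,0,0],"rot":[0,0,0]},{"translation":[0,0,0],"rot":[0,0,0]}])

```text
clock: 2.15
eef_pos: [487.5, -180.9, 252.0]
tcp_rot: [3.14, -0.524, -0.186]
contact_force: [-0.3, -0.1, 0.0]
opening: 1.0
```

```bash
python3 - <<'E'
from plan import *
resync()
n,r=tilt(np.radians(-10.7),np.pi/6); f=np.array([587.1,-194.1,77.8]); print(f+n*200,goal(f+n*200,r),goal(f+n*148.5,r))
E
```

```text
meas [ 487.5 -180.9  252. ] [ 3.1401 -0.5243 -0.186 ] t 2.15 F [-0.3 -0.1  0. ] op 1.0
[ 488.83872035 -175.53333846  251.00508076] (array([-0.06, -0.55,  0.16]), array([ 0.001, -0.001,  0.001]), 'dist 6mm ang 0deg') (array([-0.06, -0.56,  5.31]), array([ 0.001, -0.001,  0.001]), 'dist 53mm ang 0deg')
```

Call:
step_arm(deltas=[{"translation":[-0.06,-0.55,0.5],"rot":[0,0,0]},{"translation":[-0.06,-0.56,2.0],"rot":[0,0,0]},{"translation":[-0.06,-0.56,3.5],"rot":[0,0,0]},{"translation":[-0.06,-0.56,4.6],"rot":[0,0,0]},{"translation":[-0.06,-0.56,5.3],"rot":[0,0,0]},{"translation":[-0.06,-0.56,5.3],"rot":[0,0,0]},{"translation":[-0.06,-0.56,5.3],"rot":[0,0,0]}])

```text
clock: 3.02
eef_pos: [514.1, -179.8, 205.5]
tcp_rot: [3.14, -0.524, -0.185]
contact_force: [0.1, -0.3, 0.3]
opening: 0.998
```

```bash
python3 - <<'E'
from plan import *
resync()
n,r=tilt(np.radians(-10.7),np.pi/6); f=np.array([587.1,-194.1,77.8]); print(goal(f+n*148.5,r))
from h import *
F=frames()
for k in F:
    im=F[k]["image"][:,:,::-1]; c=proj(F[k],f)[0].astype(int); x,y=c[0]-60,c[1]-60
    cv2.imwrite(f"pics/h3_{k}.png",cv2.convertScaleAbs(cv2.resize(im[y:y+90,x:x+120],None,fx=6,fy=6,interpolation=cv2.INTER_CUBIC),alpha=1.7))
E
```

```text
meas [ 514.1 -179.8  205.5] [ 3.1401 -0.5236 -0.1853] t 3.025 F [ 0.1 -0.3  0.3] op 0.998
(array([ 0.02,  0.05, -0.01]), array([0.001, 0.   , 0.001]), 'dist 1mm ang 0deg')
```

View pics/h3_scene.png

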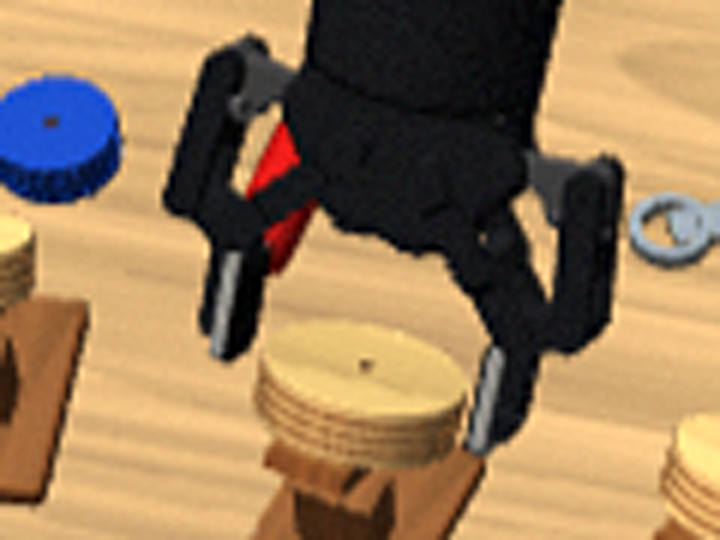

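Call:
step_arm(deltas=[{"translation":[0,0,0],"rot":[0,0,0]},{"translation":[0,0,0],"rot":[0,0,0]},{"translation":[0,0,0],"rot":[0,0,0]},{"translation":[0,0,0],"rot":[0,0,0]},{"translation":[0,0,0],"rot":[0,0,0]}], grip=120, squeeze=30)

```text
clock: 3.75
eef_pos: [514.1, -180.0, 206.0]
tcp_rot: [3.14, -0.524, -0.186]
contact_force: [-3.6, 1.4, 5.2]
opening: 0.784
```

```bash
python3 - <<'E'
from plan import *
resync()
from h import *
F=frames(); f=np.array([587.1,-194.1,77.8])
k="scene"
im=F[k]["image"][:,:,::-1]; c=proj(F[k],f)[0].astype(int); x,y=c[0]-60,c[1]-60
cv2.imwrite(f"pics/h4_{k}.png",cv2.convertScaleAbs(cv2.resize(im[y:y+90,x:x+120],None,fx=6,fy=6,interpolation=cv2.INTER_CUBIC),alpha=1.7))
n,r=tilt(np.radians(-10.7),np.pi/6); p0,r0=load()
# lift along n by 60, then above plate, tool down yaw
_,rd=tilt(np.radians(4.9),0)
pl=np.array([500.7,190.3,35]); 
print(goal(p0+n*60,r0)); print("above",goal(pl+[0,0,20+148.5+60],rd, p0+n*60+[0,0,60],r0))
E
```

```text
meas [ 514.1 -180.   206. ] [ 3.1403 -0.5244 -0.1856] t 3.75 F [-3.6  1.4  5.2] op 0.784
(array([ 0.,  0., -6.]), array([0., 0., 0.]), 'dist 60mm ang 0deg')
above (array([ -7.22, -36.15,   2.15]), array([ 0.072, -0.521, -0.265]), 'dist 369mm ang 34deg')
```

View pics/h4_scene.png

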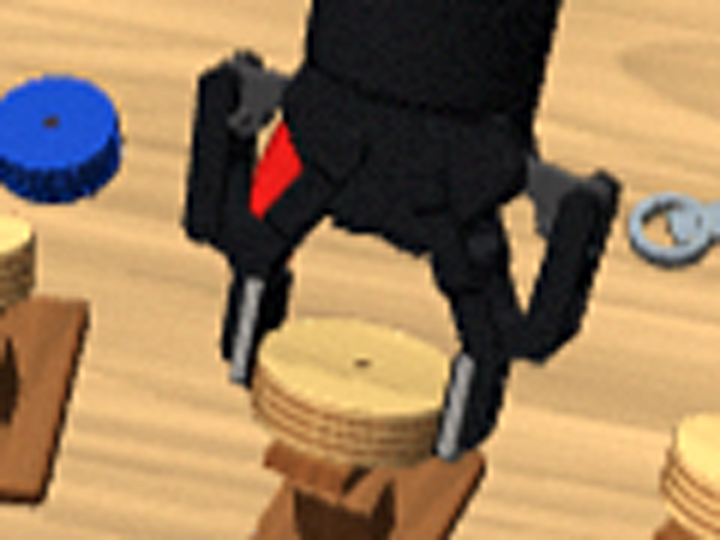

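Call:
step_arm(deltas=[{"translation":[0,0,-0.5],"rot":[0,0,0]},{"translation":[0,0,-2.0],"rot":[0,0,0]},{"translation":[0,0,-4.5],"rot":[0,0,0]},{"translation":[0,0,-8.0],"rot":[0,0,0]},{"translation":[0,0,-11.0],"rot":[0,0,0]},{"translation":[0,0,-11.0],"rot":[0,0,0]}])

```text
clock: 4.6
eef_pos: [459.9, -169.8, 302.5]
tcp_rot: [3.139, -0.527, -0.185]
contact_force: [-0.2, 0.7, -1.1]
opening: 0.78
```

```bash
python3 - <<'E'
from plan import *
resync()
p0,r0=load()
_,rd=tilt(np.radians(4.9),0)
pl=np.array([500.7,190.3,35]); 
print("above",goal(pl+[0,0,20+148.5+60],rd))
E
```

```text
meas [ 459.9 -169.8  302.5] [ 3.1391 -0.5271 -0.185 ] t 4.6 F [-0.2  0.7 -1.1] op 0.78
above (array([ -4.26, -36.15,   2.03]), array([ 0.074, -0.524, -0.265]), 'dist 365mm ang 34deg')
```

Call:
step_arm(deltas=[{"translation":[-0.5,-4.5,0.2],"rot":[0.009,-0.065,-0.033]},{"translation":[-1.1,-9.0,0.5],"rot":[0.018,-0.13,-0.066]},{"translation":[-1.6,-13.5,0.8],"rot":[0.028,-0.196,-0.1]},{"translation":[-2.1,-18.0,1.0],"rot":[0.037,-0.262,-0.132]},{"translation":[-2.7,-22.5,1.2],"rot":[0.046,-0.327,-0.166]},{"translation":[-3.2,-27.0,1.5],"rot":[0.056,-0.393,-0.2]},{"translation":[-3.8,-31.5,1.8],"rot":[0.065,-0.458,-0.232]},{"translation":[-4.3,-36.2,2.0],"rot":[0.074,-0.524,-0.265]}])

```text
clock: 5.6
eef_pos: [500.4, 193.0, 260.1]
tcp_rot: [-3.138, 0.007, 0.088]
contact_force: [1.1, -0.6, 0.1]
opening: 0.786
```

Call:
step_arm(deltas=[{"translation":[0,0,0],"rot":[0,0,0]},{"translation":[0,0,0],"rot":[0,0,0]}])

```text
clock: 5.85
eef_pos: [500.1, 191.0, 260.4]
tcp_rot: [-3.14, 0.005, 0.087]
contact_force: [0.4, -0.8, -0.7]
opening: 0.783
```

```bash
python3 - <<'E'
from plan import *
resync()
_,rd=tilt(np.radians(4.9),0)
pl=np.array([500.7,190.3,35]); 
print("above",goal(pl+[0,0,20+148.5+30],rd))
E
```

```text
meas [500.1 191.  260.4] [-3.1395  0.0047  0.0865] t 5.85 F [ 0.4 -0.8 -0.7] op 0.783
above (array([0.06, 0.08, 2.76]), array([-0.002,  0.005,  0.001]), 'dist 28mm ang 0deg')
```

Call:
step_arm(deltas=[{"translation":[0.06,0.08,1.4],"rot":[-0.002,0.003,0]},{"translation":[0.06,0.08,2.8],"rot":[-0.002,0.005,0]},{"translation":[0.06,0.08,2.8],"rot":[-0.002,0.005,0]}])

```text
clock: 6.22
eef_pos: [500.3, 189.5, 231.9]
tcp_rot: [3.141, 0.001, 0.085]
contact_force: [-0.2, -0.6, -0.7]
opening: 0.784
```

```bash
cat > look.py <<'E'
import sys
from plan import *; from h import *
import pickle
def look(tag,P0=(500.7,190.3,50),w=100,h=75,k=7.5,dy=.6):
    F=frames(); pickle.dump(F,open(f"{tag}.pkl","wb"))
    for n in F:
        im=F[n]["image"][:,:,::-1]; c=proj(F[n],P0)[0].astype(int); x,y=c[0]-w//2,max(int(c[1]-h*dy),0); print(n,"crop",x,y,k)
        cv2.imwrite(f"pics/{tag}_{n}.png",cv2.convertScaleAbs(cv2.resize(im[y:y+h,x:x+w],None,fx=k,fy=k,interpolation=cv2.INTER_CUBIC),alpha=1.6))
    return F
E
python3 - <<'E'
from look import *
resync(); look("a1")
E
```

```text
meas [500.3 189.5 231.9] [3.1409e+00 1.0000e-03 8.4700e-02] t 6.225 F [-0.2 -0.6 -0.7] op 0.784
scene crop 430 200 7.5
top crop 139 229 7.5
```

View pics/a1_scene.png

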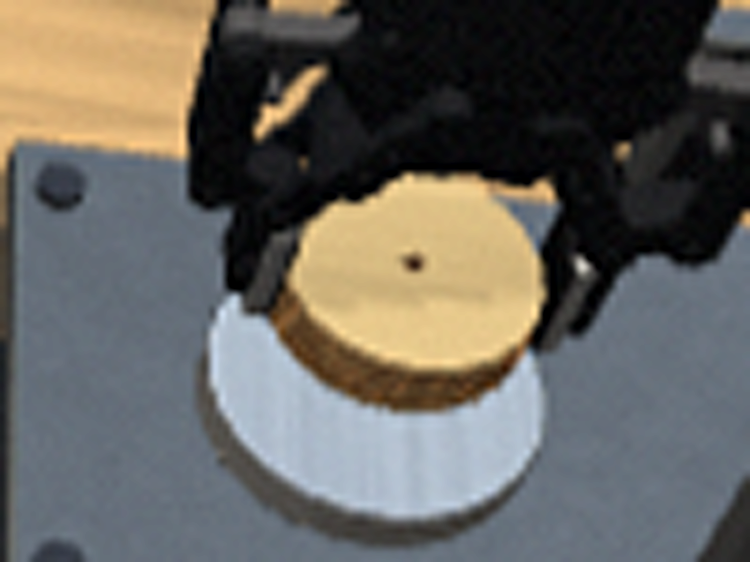

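View pics/a1_top.png

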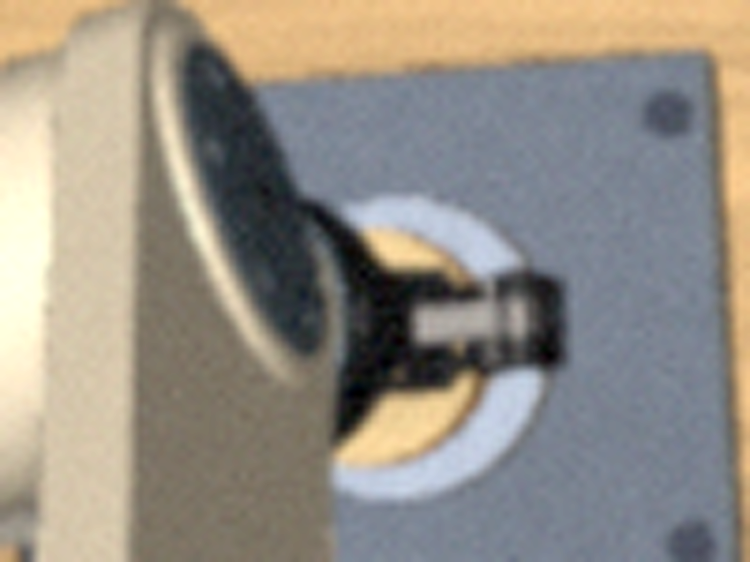

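```bash
python3 - <<'E'
from look import *
F=pickle.load(open("a1.pkl","rb"))["scene"]
for z in(81,83.4,86): print(z,onz(F,(484.6,234.5),z))
E
```

```text
81 [496.48927428 189.12196693  81.        ]
83.4 [498.52897281 188.53899365  83.4       ]
86 [500.73864622 187.90743927  86.        ]
```

Call:
step_arm(deltas=[{"translation":[0.15,-0.15,0.8],"rot":[0,0,0]},{"translation":[0.15,-0.15,1.6],"rot":[0,0,0]},{"translation":[0.15,-0.15,2.3],"rot":[0,0,0]},{"translation":[0.15,-0.15,2.5],"rot":[0,0,0]},{"translation":[0.15,-0.15,2.5],"rot":[0,0,0]}])

```text
clock: 6.95
eef_pos: [502.4, 191.9, 208.3]
tcp_rot: [3.142, -0.001, 0.086]
contact_force: [0.2, 0.6, -0.4]
opening: 0.779
```

Call:
step_arm(deltas=[{"translation":[0,0,0.1],"rot":[0,0,0]},{"translation":[0,0,0.2],"rot":[0,0,0]},{"translation":[0,0,0.2],"rot":[0,0,0]}])

```text
clock: 7.32
eef_pos: [502.4, 191.9, 206.5]
tcp_rot: [-3.142, -0.002, 0.086]
contact_force: [-0.6, -0.1, -0.7]
opening: 0.781
```

Call:
step_arm(deltas=[{"translation":[0,0,0.1],"rot":[0,0,0]},{"translation":[0,0,0.2],"rot":[0,0,0]},{"translation":[0,0,0.2],"rot":[0,0,0]}])

```text
clock: 7.7
eef_pos: [502.4, 191.9, 204.4]
tcp_rot: [3.142, -0.001, 0.086]
contact_force: [0.6, -0.3, -0.2]
opening: 0.784
```

Call:
step_arm(deltas=[{"translation":[0,0,0.05],"rot":[0,0,0]},{"translation":[0,0,0.1],"rot":[0,0,0]},{"translation":[0,0,0.1],"rot":[0,0,0]}])

```text
clock: 8.07
eef_pos: [502.4, 191.9, 203.5]
tcp_rot: [-3.142, -0.002, 0.086]
contact_force: [-0.6, -1.0, -0.9]
opening: 0.78
```

Call:
step_arm(deltas=[{"translation":[0,0,0.05],"rot":[0,0,0]},{"translation":[0,0,0.1],"rot":[0,0,0]},{"translation":[0,0,0.1],"rot":[0,0,0]}])

```text
clock: 8.45
eef_pos: [502.5, 191.9, 203.1]
tcp_rot: [-3.141, -0.002, 0.086]
contact_force: [-2.8, -0.5, 8.7]
opening: 0.781
```

Call:
step_arm(deltas=[{"translation":[0,0,0.05],"rot":[0,0,0]},{"translation":[0,0,0.1],"rot":[0,0,0]},{"translation":[0,0,0.1],"rot":[0,0,0]}])

```text
clock: 8.82
eef_pos: [502.4, 191.9, 203.0]
tcp_rot: [-3.141, -0.002, 0.086]
contact_force: [-6.3, -3.0, 22.9]
opening: 0.782
```

Call:
step_arm(deltas=[{"translation":[0,0,-0.14],"rot":[0,0,0]},{"translation":[0,0,-0.14],"rot":[0,0,0]}])

```text
clock: 9.07
eef_pos: [502.5, 191.9, 203.1]
tcp_rot: [-3.141, -0.002, 0.086]
contact_force: [-1.5, -0.2, 8.2]
opening: 0.784
```

Call:
step_arm(deltas=[{"translation":[0,0,0],"rot":[0,0,0]},{"translation":[0,0,0],"rot":[0,0,0]},{"translation":[0,0,0],"rot":[0,0,0]}], grip=0)

```text
clock: 9.45
eef_pos: [502.4, 191.9, 202.7]
tcp_rot: [3.142, -0.001, 0.086]
contact_force: [-0.1, 0.3, 0.7]
opening: 1.001
```

```bash
python3 - <<'E'
from look import *
resync((0,0,0)); look("a2")
E
```

```text
meas [502.4 191.9 202.7] [ 3.1415e+00 -1.4000e-03  8.5700e-02] t 9.45 F [-0.1  0.3  0.7] op 1.001
scene crop 430 200 7.5
top crop 139 229 7.5
```

View pics/a2_scene.png

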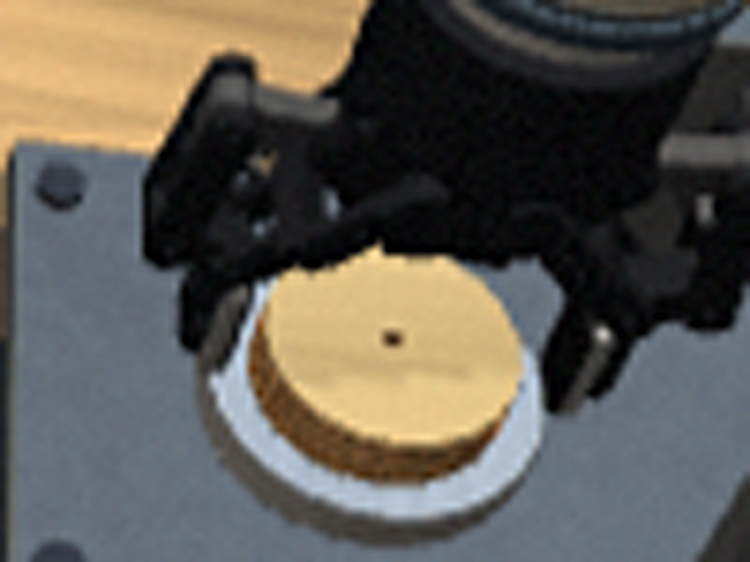

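Call:
step_arm(deltas=[{"translation":[0,0,-1.5],"rot":[0,0,0]},{"translation":[0,0,-5.0],"rot":[0,0,0]},{"translation":[0,0,-9.0],"rot":[0,0,0]},{"translation":[0,0,-9.0],"rot":[0,0,0]}])

```text
clock: 10.05
eef_pos: [503.4, 192.4, 296.8]
tcp_rot: [-3.14, -0.008, 0.086]
contact_force: [0.5, -0.3, -0.5]
opening: 0.997
```

```bash
python3 - <<'E'
from look import *
resync((0,0,.4))
n,r=tilt(np.radians(-17.9),np.pi/6); f=np.array([593.7,-61.9,78.2]); print(f+n*215,goal(f+n*215,r))
E
```

```text
meas [503.4 192.4 296.8] [-3.1398 -0.0079  0.0857] t 10.05 F [ 0.5 -0.3 -0.5] op 0.997
[491.40360158 -28.85916359 264.39546181] (array([-3.12, 21.94,  3.21]), array([-0.107,  0.509,  0.388]), 'dist 224mm ang 37deg')
```

Call:
step_arm(deltas=[{"translation":[-0.5,4.0,0.0],"rot":[-0.018,0.085,0.065]},{"translation":[-1.0,8.0,0.5],"rot":[-0.036,0.17,0.13]},{"translation":[-1.6,12.0,1.2],"rot":[-0.054,0.255,0.194]},{"translation":[-2.1,16.0,2.0],"rot":[-0.072,0.34,0.26]},{"translation":[-2.6,19.0,2.6],"rot":[-0.09,0.425,0.324]},{"translation":[-3.12,21.94,3.2],"rot":[-0.107,0.509,0.388]},{"translation":[-3.12,21.94,3.2],"rot":[-0.107,0.509,0.388]},{"translation":[-3.12,21.94,3.2],"rot":[-0.107,0.509,0.388]}])

```text
clock: 11.05
eef_pos: [489.5, -29.8, 260.4]
tcp_rot: [3.137, -0.517, -0.311]
contact_force: [-0.2, 0.0, 0.1]
opening: 0.999
```

```bash
python3 - <<'E'
from look import *
resync((0,0,.4)); look("a3")
n,r=tilt(np.radians(-17.9),np.pi/6); f=np.array([593.7,-61.9,78.2]); print(goal(f+n*195,r),goal(f+n*151,r))
E
```

```text
meas [489.5 -29.8 260.4] [ 3.1367 -0.5171 -0.3106] t 11.05 F [-0.2  0.   0.1] op 0.999
scene crop 430 200 7.5
top crop 139 229 7.5
(array([ 0.33, -0.15,  1.77]), array([0.004, 0.007, 0.002]), 'dist 18mm ang 0deg') (array([ 0.35, -0.17,  6.17]), array([0.004, 0.007, 0.002]), 'dist 62mm ang 0deg')
```

View pics/a3_scene.png

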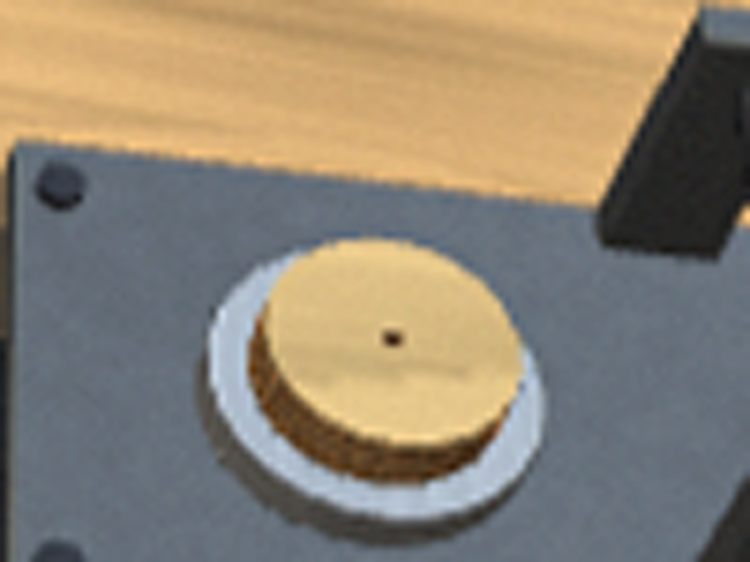

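View pics/a3_top.png

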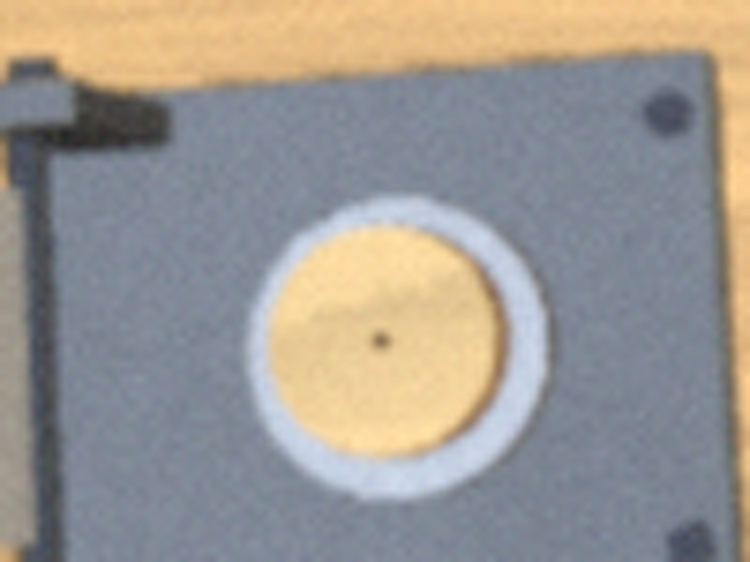

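```bash
python3 - <<'E'
from look import *
F=pickle.load(open("a3.pkl","rb"))
g=lambda x,y,u,v:((u+.5)/7.5-.5+x,(v+.5)/7.5-.5+y)
s=g(430,200,393,338);t=g(139,229,380,341)
print("scene",onz(F["scene"],s,55)[:2],"vs 500.2 191.5; top",onz(F["top"],t,55)[:2],"vs 501.3 189.2; tri",tri(F["top"],t,F["scene"],s))
# plate re-fit using manual extreme points from crops, on z=35
for n,b in(("top",[(245,348),(548,345),(398,196),(392,500)]),):
    print(np.mean([onz(F[n],g(139,229,*p),35) for p in b],0))
E
```

```text
scene [501.60950813 191.13299138] vs 500.2 191.5; top [502.56408    189.05692063] vs 501.3 189.2; tri [502.55041812 189.840119    55.85122177]
[501.28762662 189.45190135  35.        ]
```

Call:
step_arm(deltas=[{"translation":[0.3,-0.15,0.8],"rot":[0.004,0.007,0.002]},{"translation":[0.35,-0.17,2.0],"rot":[0.004,0.007,0.002]},{"translation":[0.35,-0.17,3.5],"rot":[0.004,0.007,0.002]},{"translation":[0.35,-0.17,5.0],"rot":[0.004,0.007,0.002]},{"translation":[0.35,-0.17,5.8],"rot":[0.004,0.007,0.002]},{"translation":[0.35,-0.17,6.15],"rot":[0.004,0.007,0.002]},{"translation":[0.35,-0.17,6.15],"rot":[0.004,0.007,0.002]}])

```text
clock: 12.02
eef_pos: [524.8, -39.2, 213.3]
tcp_rot: [-3.139, -0.519, -0.314]
contact_force: [0.2, 0.5, 0.2]
opening: 1.002
```

```bash
python3 - <<'E'
from look import *
resync((0,0,.2)); f=np.array([593.7,-61.9,78.2]); look("b1",f,dy=.65)
n,r=tilt(np.radians(-17.9),np.pi/6);  print(goal(f+n*151,r))
E
```

```text
meas [524.8 -39.2 213.3] [-3.1393 -0.5186 -0.3139] t 12.025 F [0.2 0.5 0.2] op 1.002
scene crop 298 200 7.5
top crop 253 183 7.5
(array([-0.48,  0.05,  0.24]), array([-0.002,  0.005, -0.001]), 'dist 5mm ang 0deg')
```

View pics/b1_scene.png

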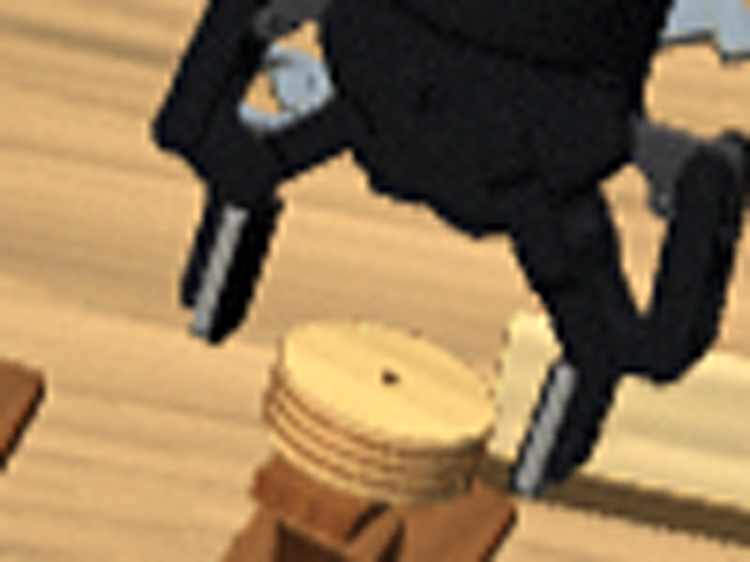

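Call:
step_arm(deltas=[{"translation":[-0.24,0.03,0.1],"rot":[0,0.003,0]},{"translation":[-0.47,0.05,0.24],"rot":[0,0.005,0]},{"translation":[-0.47,0.05,0.24],"rot":[0,0.005,0]},{"translation":[-0.47,0.05,0.24],"rot":[0,0.005,0]}])

```text
clock: 12.62
eef_pos: [524.0, -39.9, 212.3]
tcp_rot: [-3.14, -0.517, -0.311]
contact_force: [0.3, 0.6, 1.2]
opening: 1.003
```

```bash
python3 - <<'E'
from look import *
resync((0,0,.2)); f=np.array([593.7,-61.9,78.2]); 
n,r=tilt(np.radians(-17.9),np.pi/6);  print(goal(f+n*151,r))
E
```

```text
meas [524.  -39.9 212.3] [-3.1399 -0.5169 -0.3114] t 12.625 F [0.3 0.6 1.2] op 1.003
(array([-0.39, -0.05,  0.19]), array([-0.002,  0.007,  0.001]), 'dist 4mm ang 0deg')
```

Call:
step_arm(deltas=[{"translation":[0,0,0],"rot":[0,0,0]},{"translation":[0,0,0],"rot":[0,0,0]},{"translation":[0,0,0],"rot":[0,0,0]}])

```text
clock: 13.0
eef_pos: [524.0, -39.9, 212.3]
tcp_rot: [-3.14, -0.517, -0.311]
contact_force: [0.2, -0.6, 0.2]
opening: 1.0
```

```bash
python3 - <<'E'
from look import *
resync((0,0,.2)); f=np.array([593.7,-61.9,78.2]); 
n,r=tilt(np.radians(-17.9),np.pi/6);  print(goal(f+n*151,r))
E
```

```text
meas [524.  -39.9 212.3] [-3.14   -0.5169 -0.3113] t 13.0 F [ 0.2 -0.6  0.2] op 1.0
(array([-0.39, -0.04,  0.19]), array([-0.002,  0.007,  0.001]), 'dist 4mm ang 0deg')
```

Call:
step_arm(deltas=[{"translation":[-0.2,-0.04,0.1],"rot":[-0.002,0.004,0]},{"translation":[-0.39,-0.04,0.19],"rot":[-0.002,0.007,0]},{"translation":[-0.39,-0.04,0.19],"rot":[-0.002,0.007,0]},{"translation":[-0.39,-0.04,0.19],"rot":[-0.002,0.007,0]}])

```text
clock: 13.5
eef_pos: [524.1, -39.8, 212.6]
tcp_rot: [3.142, -0.517, -0.311]
contact_force: [0.0, -0.9, -0.4]
opening: 1.0
```

```bash
python3 - <<'E'
from look import *
resync((0,0,.2)); f=np.array([593.7,-61.9,78.2]); look("b2",f,dy=.65)
n,r=tilt(np.radians(-17.9),np.pi/6);  print(goal(f+n*151,r))
E
```

```text
meas [524.1 -39.8 212.6] [ 3.1415 -0.5172 -0.3106] t 13.5 F [ 0.  -0.9 -0.4] op 1.0
scene crop 298 200 7.5
top crop 253 183 7.5
(array([-0.4 , -0.03,  0.21]), array([-0.001,  0.006,  0.002]), 'dist 5mm ang 0deg')
```

View pics/b2_scene.png

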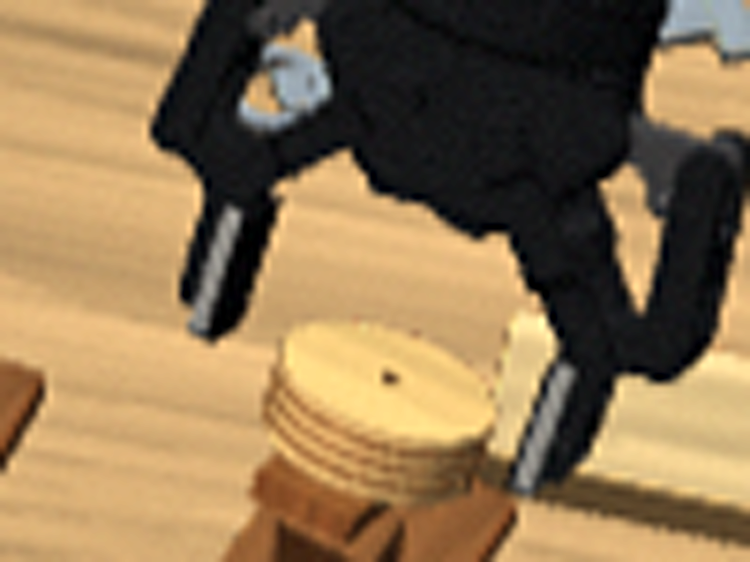

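```bash
python3 - <<'E'
from rig import readout
s=readout.sense(); print(s["qpos"].round(3),s["joint_efforts"].round(1))
E
```

```text
[-0.035  0.427  2.163 -1.208  0.144  3.016] [  0.  -51.  -19.5  -0.4  -0.4   0. ]
```

```bash
python3 - <<'E'
from look import *
resync((0,0,.2)); f=np.array([593.7,-61.9,78.2]); psi=np.radians(-17.9)
n30,_=tilt(psi,np.pi/6); c=f-10*n30; n,r=tilt(psi,np.radians(18)); print("c",c,"tcp",c+n*163,goal(c+n*163,r))
E
```

```text
meas [524.1 -39.7 212.5] [ 3.1415 -0.5172 -0.3106] t 13.6 F [ 0.5 -0.3 -0.9] op 0.997
c [598.45797202 -63.43678309  69.53974596] tcp [550.52638068 -47.95530092 224.56195812] (array([ 2.99, -0.02,  0.34]), array([-0.001, -0.203,  0.002]), 'dist 30mm ang 12deg')
```

Call:
step_arm(deltas=[{"translation":[0.6,0,0.05],"rot":[0,-0.04,0]},{"translation":[1.2,0,0.1],"rot":[0,-0.08,0]},{"translation":[1.8,0,0.2],"rot":[0,-0.12,0]},{"translation":[2.4,0,0.25],"rot":[0,-0.16,0]},{"translation":[3.0,0,0.34],"rot":[0,-0.203,0.002]},{"translation":[3.0,0,0.34],"rot":[0,-0.203,0.002]},{"translation":[3.0,0,0.34],"rot":[0,-0.203,0.002]},{"translation":[3.0,0,0.34],"rot":[0,-0.203,0.002]}])

```text
clock: 14.6
eef_pos: [550.1, -48.1, 224.2]
tcp_rot: [-3.141, -0.314, -0.312]
contact_force: [0.8, 0.6, 0.4]
opening: 1.001
```

```bash
python3 - <<'E'
from look import *
resync((0,0,.2)); f=np.array([593.7,-61.9,78.2]); psi=np.radians(-17.9)
n30,_=tilt(psi,np.pi/6); c=f-10*n30; n,r=tilt(psi,np.radians(18)); print(goal(c+n*163,r)); print(readout.sense()["qpos"].round(3))
E
```

```text
meas [550.1 -48.1 224.2] [-3.1411 -0.3141 -0.3125] t 14.6 F [0.8 0.6 0.4] op 1.001
(array([ 0.04, -0.03, -0.01]), array([-0.,  0., -0.]), 'dist 0mm ang 0deg')
[-0.067  0.436  2.035 -0.207  0.372  1.997]
```

Reached. Close on the mid disc.

Call:
step_arm(deltas=[{"translation":[0.04,-0.03,0],"rot":[0,0,0]},{"translation":[0.04,-0.03,0],"rot":[0,0,0]},{"translation":[0.04,-0.03,0],"rot":[0,0,0]},{"translation":[0.04,-0.03,0],"rot":[0,0,0]},{"translation":[0.04,-0.03,0],"rot":[0,0,0]}], grip=140, squeeze=30)

```text
clock: 15.22
eef_pos: [550.9, -48.0, 224.7]
tcp_rot: [-3.141, -0.314, -0.313]
contact_force: [-3.4, 2.5, 5.7]
opening: 0.666
```

```bash
python3 - <<'E'
from look import *
resync((0,0,.2)); f=np.array([593.7,-61.9,78.2]); look("b3",f,dy=.65)
E
```

```text
meas [550.9 -48.  224.7] [-3.1408 -0.3143 -0.3127] t 15.225 F [-3.4  2.5  5.7] op 0.666
scene crop 298 200 7.5
top crop 253 183 7.5
```

View pics/b3_scene.png

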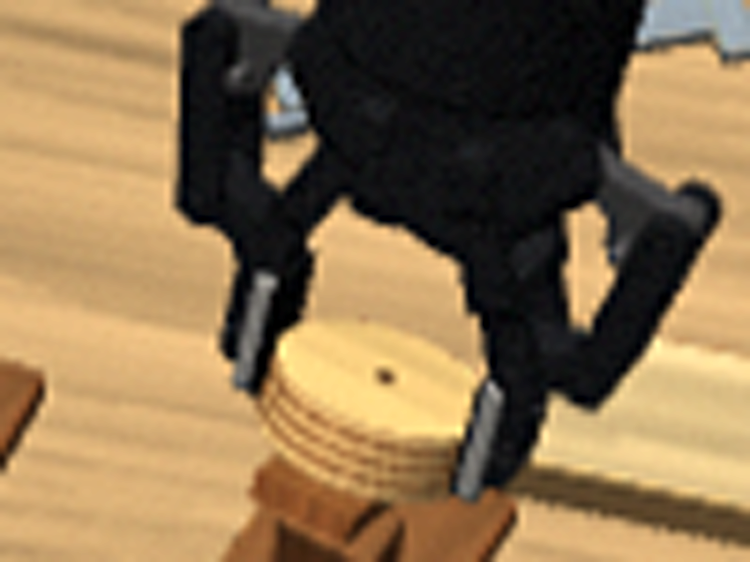

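Call:
step_arm(deltas=[{"translation":[-0.1,0,-0.5],"rot":[0,0,0]},{"translation":[-0.4,0,-2.0],"rot":[0,0,0]},{"translation":[-0.95,0,-4.5],"rot":[0,0,0]},{"translation":[-1.5,0,-7.0],"rot":[0,0,0]},{"translation":[-2.1,0,-9.8],"rot":[0,0,0]},{"translation":[-2.1,0,-9.8],"rot":[0,0,0]},{"translation":[-2.1,0,-9.8],"rot":[0,0,0]}])

```text
clock: 16.2
eef_pos: [503.1, -32.7, 311.3]
tcp_rot: [-3.141, -0.315, -0.313]
contact_force: [-0.2, -0.3, -1.1]
opening: 0.664
```

```bash
python3 - <<'E'
from look import *
resync((0,0,.2)); print(readout.sense()["qpos"].round(3))
n,rd=tilt(np.radians(4.9),np.radians(-12)); c=np.array([501.4,192,55+10+40])
print("place",c+n*163,goal(c+n*163,rd))
E
```

```text
meas [503.1 -32.7 311.3] [-3.1406 -0.3147 -0.3127] t 16.2 F [-0.2 -0.3 -1.1] op 0.664
[-0.04   0.225  2.083 -0.162  0.536  1.97 ]
place [535.16574913 194.89474584 264.43805892] (array([ -5.21, -22.64,   3.28]), array([ 0.02 , -0.517, -0.402]), 'dist 235mm ang 38deg')
```

Call:
step_arm(deltas=[{"translation":[-0.9,-3.8,0.0],"rot":[0.003,-0.086,-0.067]},{"translation":[-1.7,-7.6,0.5],"rot":[0.007,-0.172,-0.134]},{"translation":[-2.6,-11.4,1.2],"rot":[0.01,-0.258,-0.2]},{"translation":[-3.5,-15.2,2.0],"rot":[0.013,-0.345,-0.268]},{"translation":[-4.4,-19.0,2.7],"rot":[0.017,-0.43,-0.335]},{"translation":[-5.2,-22.6,3.3],"rot":[0.02,-0.517,-0.402]},{"translation":[-5.2,-22.6,3.3],"rot":[0.02,-0.517,-0.402]},{"translation":[-5.2,-22.6,3.3],"rot":[0.02,-0.517,-0.402]}])

```text
clock: 17.2
eef_pos: [535.1, 194.0, 262.9]
tcp_rot: [3.14, 0.21, 0.085]
contact_force: [0.1, -0.4, -0.3]
opening: 0.665
```

Call:
step_arm(deltas=[{"translation":[0,0,0],"rot":[0,0,0]},{"translation":[0,0,0],"rot":[0,0,0]}])

```text
clock: 17.45
eef_pos: [535.2, 193.7, 264.3]
tcp_rot: [3.141, 0.209, 0.084]
contact_force: [-0.2, -0.8, 0.4]
opening: 0.663
```

```bash
python3 - <<'E'
from look import *
resync((0,0,.2)); print(readout.sense()["qpos"].round(3))
n,rd=tilt(np.radians(4.9),np.radians(-12)); c=np.array([501.4,192,55+10+40])
print("place",goal(c+n*163,rd)); look("b4",(500,190,70))
E
```

```text
meas [535.2 193.7 264.3] [3.1412 0.209  0.0842] t 17.45 F [-0.2 -0.8  0.4] op 0.663
[0.33  0.487 1.792 0.057 1.066 1.783]
place (array([ 0.  , -0.12,  0.  ]), array([ 0.   , -0.   , -0.001]), 'dist 1mm ang 0deg')
scene crop 433 194 7.5
top crop 136 230 7.5
```

View pics/b4_scene.png

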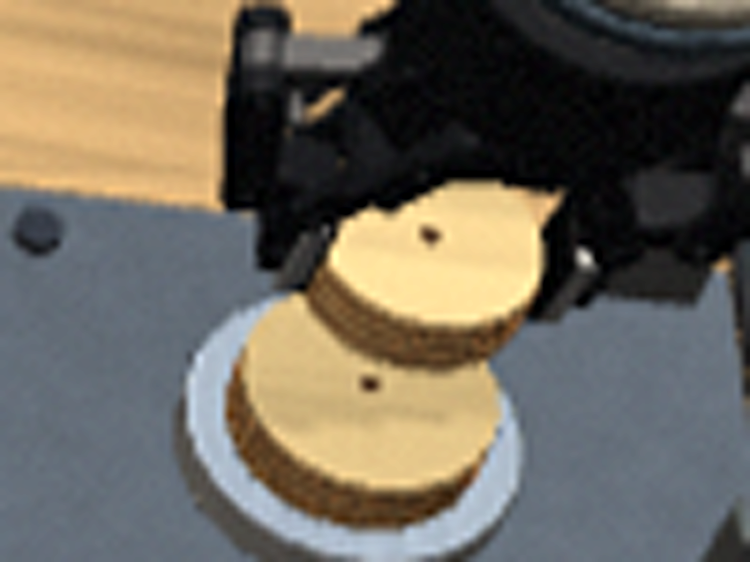

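```bash
python3 - <<'E'
from look import *
F=pickle.load(open("b4.pkl","rb"))["scene"]
g=lambda x,y,u,v:((u+.5)/7.5-.5+x,(v+.5)/7.5-.5+y)
for z in (113,115,117): print(z,onz(F,g(433,194,430,235),z))
r=R.from_euler("xyz",readout.sense()["tcp_rot"]); print("down/y in tool",r.inv().apply([0,0,-1]).round(3),r.inv().apply([0,1,0]).round(3),r.inv().apply([1,0,0]).round(3))
E
```

```text
113 [497.75642338 190.46284411 113.        ]
115 [499.52625227 189.95240024 115.        ]
117 [501.29608116 189.44195636 117.        ]
down/y in tool [ 0.207 -0.     0.978] [ 0.083 -0.996 -0.018] [ 0.975  0.085 -0.207]
```

Call:
step_arm(deltas=[{"translation":[0.2,-0.12,1.0],"rot":[0,0,0]},{"translation":[0.41,-0.12,1.96],"rot":[0,0,0]},{"translation":[0.62,-0.12,2.93],"rot":[0,0,0]},{"translation":[0.74,-0.12,3.5],"rot":[0,0,0]},{"translation":[0.74,-0.12,3.5],"rot":[0,0,0]},{"translation":[0.74,-0.12,3.5],"rot":[0,0,0]}])

```text
clock: 18.3
eef_pos: [535.3, 195.7, 228.3]
tcp_rot: [3.141, 0.209, 0.085]
contact_force: [0.4, -0.7, -0.8]
opening: 0.666
```

Call:
step_arm(deltas=[{"translation":[0.02,0,0.1],"rot":[0,0,0]},{"translation":[0.04,0,0.2],"rot":[0,0,0]},{"translation":[0.04,0,0.2],"rot":[0,0,0]}])

```text
clock: 18.68
eef_pos: [535.1, 195.6, 226.2]
tcp_rot: [3.141, 0.21, 0.085]
contact_force: [0.3, -0.9, -1.4]
opening: 0.664
```

Call:
step_arm(deltas=[{"translation":[0.01,0,0.05],"rot":[0,0,0]},{"translation":[0.02,0,0.1],"rot":[0,0,0]},{"translation":[0.02,0,0.1],"rot":[0,0,0]}])

```text
clock: 19.05
eef_pos: [535.1, 195.7, 225.1]
tcp_rot: [3.141, 0.21, 0.085]
contact_force: [-0.4, -0.8, -0.7]
opening: 0.666
```

Call:
step_arm(deltas=[{"translation":[0.01,0.06,0.05],"rot":[0,0,0]},{"translation":[0.02,0.06,0.1],"rot":[0,0,0]},{"translation":[0.02,0.06,0.1],"rot":[0,0,0]}])

```text
clock: 19.42
eef_pos: [535.2, 195.1, 224.6]
tcp_rot: [3.142, 0.21, 0.085]
contact_force: [-1.3, 0.2, 5.3]
opening: 0.666
```

Call:
step_arm(deltas=[{"translation":[0.01,0,0.05],"rot":[0,0,0]},{"translation":[0.02,0,0.1],"rot":[0,0,0]},{"translation":[0.02,0,0.1],"rot":[0,0,0]}])

```text
clock: 19.8
eef_pos: [535.2, 195.1, 224.5]
tcp_rot: [-3.142, 0.21, 0.086]
contact_force: [-3.4, -1.5, 15.2]
opening: 0.664
```

Call:
step_arm(deltas=[{"translation":[-0.02,0,-0.08],"rot":[0,0,0]},{"translation":[-0.02,0,-0.08],"rot":[0,0,0]}])

```text
clock: 20.05
eef_pos: [535.2, 195.1, 224.6]
tcp_rot: [3.142, 0.209, 0.085]
contact_force: [-1.6, -1.3, 8.6]
opening: 0.666
```

Call:
step_arm(deltas=[{"translation":[0,0,0],"rot":[0,0,0]},{"translation":[0,0,0],"rot":[0,0,0]},{"translation":[0,0,0],"rot":[0,0,0]}], grip=0)

```text
clock: 20.42
eef_pos: [535.1, 195.0, 223.7]
tcp_rot: [3.141, 0.21, 0.085]
contact_force: [-0.2, 0.8, 0.5]
opening: 1.001
```

Call:
step_arm(deltas=[{"translation":[-0.2,0,-1.0],"rot":[0,0,0]},{"translation":[-0.9,0,-4.2],"rot":[0,0,0]},{"translation":[-1.7,0,-8.0],"rot":[0,0,0]},{"translation":[-2.1,0,-10.0],"rot":[0,0,0]},{"translation":[-2.1,0,-10.0],"rot":[0,0,0]},{"translation":[-2.1,0,-10.0],"rot":[0,0,0]}])

```text
clock: 21.18
eef_pos: [535.0, 195.0, 325.5]
tcp_rot: [3.141, 0.21, 0.085]
contact_force: [-0.1, 0.2, -0.4]
opening: 1.001
```

```bash
python3 - <<'E'
from look import *
resync((0,0,.2)); psi=np.radians(7.7); f=np.array([564.5,-341.7,77.3])
for t in(30,24,18):
    n30,_=tilt(psi,np.pi/6); c=f-10*n30; n,r=tilt(psi,np.radians(t)); print(t,c+n*230,goal(c+n*230,r))
look("b5",(500,190,55))
E
```

```text
meas [535.  195.  325.5] [3.1411 0.2104 0.0854] t 21.175 F [-0.1  0.2 -0.4] op 1.001
30 [ 455.49184803 -356.4384804   267.82558883] (array([-11.14,  54.26,   8.32]), array([ 0.008,  0.734, -0.049]), 'dist 560mm ang 42deg')
24 [ 476.7490046  -353.56440007  278.75520122] (array([-9.27, 54.16,  6.81]), array([ 0.006,  0.629, -0.049]), 'dist 554mm ang 36deg')
18 [ 499.02186653 -350.55299098  287.38274471] (array([-7.26, 54.05,  5.49]), array([ 0.003,  0.524, -0.049]), 'dist 548mm ang 30deg')
scene crop 431 198 7.5
top crop 138 230 7.5
```

View pics/b5_scene.png

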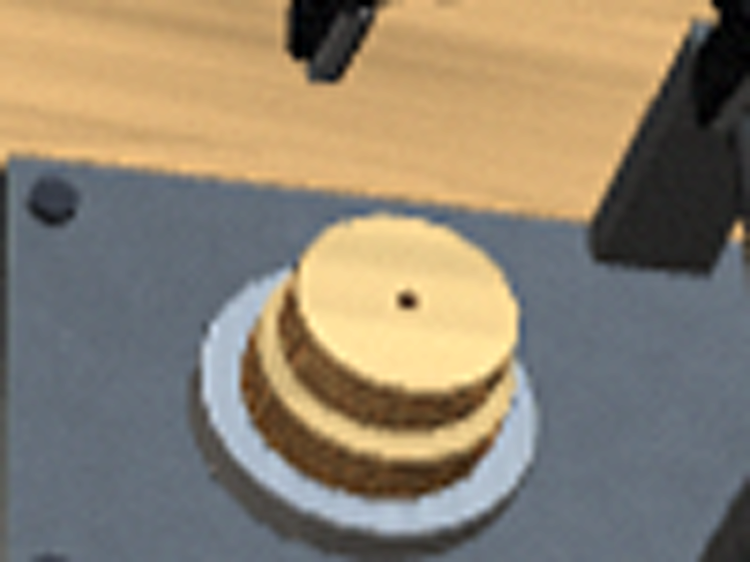

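Call:
step_arm(deltas=[{"translation":[-0.8,4.9,0.3],"rot":[0,0.06,-0.005]},{"translation":[-1.7,9.8,0.8],"rot":[0,0.12,-0.009]},{"translation":[-2.5,14.7,1.4],"rot":[0.002,0.18,-0.013]},{"translation":[-3.4,19.7,2.0],"rot":[0.002,0.24,-0.018]},{"translation":[-4.2,24.6,2.6],"rot":[0.003,0.29,-0.022]},{"translation":[-5.0,29.5,3.3],"rot":[0.003,0.35,-0.027]},{"translation":[-5.9,34.5,4.0],"rot":[0.004,0.4,-0.031]},{"translation":[-6.8,39.4,4.7],"rot":[0.004,0.46,-0.036]}])

```text
clock: 22.28
eef_pos: [492.4, -205.5, 293.4]
tcp_rot: [-3.138, -0.251, 0.12]
contact_force: [1.1, 0.2, -0.2]
opening: 0.998
```

Call:
step_arm(deltas=[{"translation":[0,0,0],"rot":[0,0,0]},{"translation":[0,0,0],"rot":[0,0,0]}])

```text
clock: 22.52
eef_pos: [492.6, -203.8, 293.6]
tcp_rot: [-3.137, -0.248, 0.119]
contact_force: [0.9, -1.0, 0.4]
opening: 0.995
```

```bash
python3 - <<'E'
from look import *
resync((0,0,.2)); psi=np.radians(7.7); f=np.array([564.5,-341.7,77.3])
n30,_=tilt(psi,np.pi/6); c=f-10*n30; n,r=tilt(psi,np.radians(24)); print(c+n*225,goal(c+n*225,r)); print(readout.sense()["qpos"].round(3))
F=pickle.load(open("b5.pkl","rb"))
g=lambda x,y,u,v:((u+.5)/7.5-.5+x,(v+.5)/7.5-.5+y)
print("mid seen scene",onz(F["scene"],g(431,198,407,300),75))
F=look("b6",(500,190,55))
E
```

```text
meas [ 492.6 -203.8  293.6] [-3.1373 -0.2484  0.1192] t 22.525 F [ 0.9 -1.   0.4] op 0.995
[ 478.7643505  -353.29191461  274.18747393] (array([-3.54, 14.69,  1.07]), array([ 0.001,  0.17 , -0.015]), 'dist 151mm ang 10deg')
[-0.438  0.309  2.004  0.229  0.631  0.842]
mid seen scene [499.0260544  191.26941658  75.        ]
scene crop 431 198 7.5
top crop 138 230 7.5
```

View pics/b6_top.png

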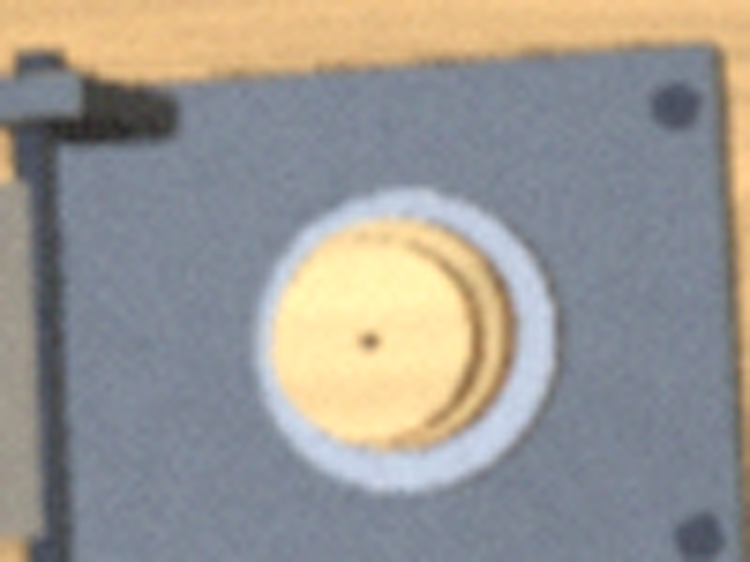

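```bash
python3 - <<'E'
from look import *
F=pickle.load(open("b6.pkl","rb"))
g=lambda x,y,u,v:((u+.5)/7.5-.5+x,(v+.5)/7.5-.5+y)
t=g(138,230,369,341); s=g(431,198,407,300)
print(onz(F["top"],t,75),tri(F["top"],t,F["scene"],s))
E
```

```text
[499.92052036 189.17134087  75.        ] [499.91359858 189.98421374  75.75934471]
```

Call:
step_arm(deltas=[{"translation":[-1.2,5.0,0.3],"rot":[0,0.06,-0.005]},{"translation":[-2.4,10.0,0.7],"rot":[0,0.12,-0.01]},{"translation":[-3.5,14.7,1.0],"rot":[0,0.17,-0.015]},{"translation":[-3.5,14.7,1.0],"rot":[0,0.17,-0.015]},{"translation":[-3.5,14.7,1.0],"rot":[0,0.17,-0.015]},{"translation":[-3.5,14.7,1.0],"rot":[0,0.17,-0.015]}])

```text
clock: 23.38
eef_pos: [480.0, -352.0, 275.7]
tcp_rot: [3.14, -0.42, 0.138]
contact_force: [0.2, 0.6, -0.0]
opening: 1.0
```

```bash
python3 - <<'E'
from look import *
resync((0,0,.2)); psi=np.radians(7.7); f=np.array([564.5,-341.7,77.3])
n30,_=tilt(psi,np.pi/6); c=f-10*n30; n,r=tilt(psi,np.radians(24)); print(goal(c+n*164,r)); print(readout.sense()["qpos"].round(3))
look("c1",c)
E
```

```text
meas [ 480.  -352.   275.7] [ 3.14   -0.4198  0.1383] t 23.375 F [ 0.2  0.6 -0. ] op 1.0
(array([-0.21,  0.11,  6.2 ]), array([ 0.   , -0.001,  0.004]), 'dist 62mm ang 0deg')
[-0.723  0.417  1.915  0.573  0.604  0.267]
scene crop 165 171 7.5
top crop 382 200 7.5
```

View pics/c1_scene.png

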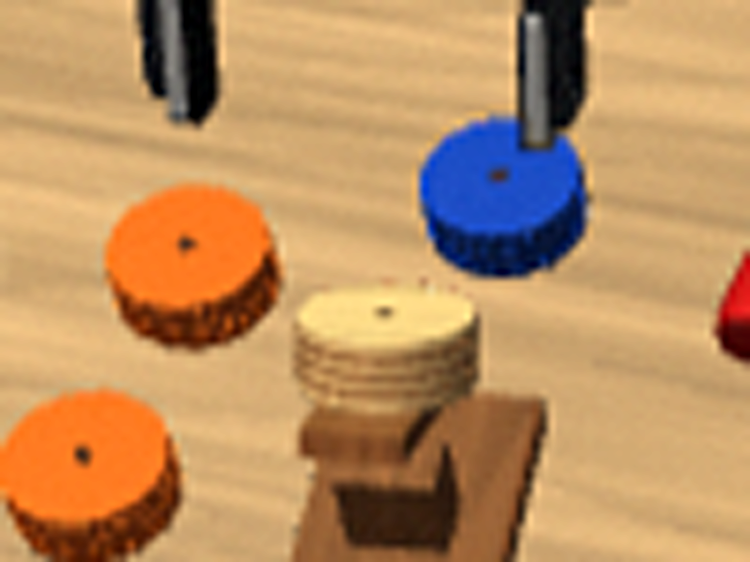

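View pics/c1_top.png

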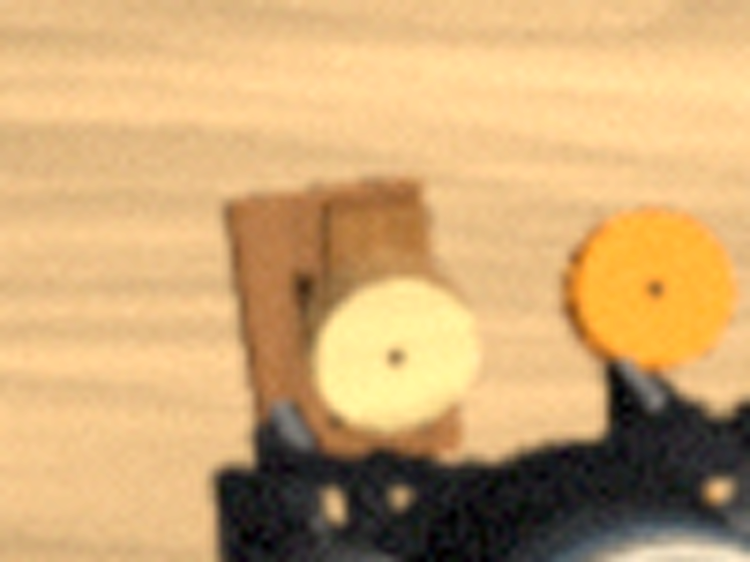

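Call:
step_arm(deltas=[{"translation":[-0.2,0.1,1.5],"rot":[0,0,0.004]},{"translation":[-0.2,0.1,3.0],"rot":[0,0,0.004]},{"translation":[-0.2,0.1,4.5],"rot":[0,0,0.004]},{"translation":[-0.2,0.1,5.6],"rot":[0,0,0.004]},{"translation":[-0.2,0.1,6.2],"rot":[0,0,0.004]},{"translation":[-0.2,0.1,6.2],"rot":[0,0,0.004]},{"translation":[-0.2,0.1,6.2],"rot":[0,0,0.004]}])

```text
clock: 24.35
eef_pos: [503.0, -351.7, 218.5]
tcp_rot: [3.141, -0.421, 0.132]
contact_force: [-0.1, -0.3, 0.5]
opening: 0.999
```

```bash
python3 - <<'E'
from look import *
resync((0,0,.2)); psi=np.radians(7.7); f=np.array([564.5,-341.7,77.3])
n30,_=tilt(psi,np.pi/6); c=f-10*n30; n,r=tilt(psi,np.radians(24)); print(goal(c+n*164,r)); print(readout.sense()["qpos"].round(3))
look("c2",c)
E
```

```text
meas [ 503.  -351.7  218.5] [ 3.1408 -0.4207  0.1319] t 24.35 F [-0.1 -0.3  0.5] op 0.999
(array([ 0.04, -0.17,  0.04]), array([ 0.002, -0.002, -0.002]), 'dist 2mm ang 0deg')
[-0.696  0.527  1.902  0.659  0.512  0.195]
scene crop 165 171 7.5
top crop 382 200 7.5
```

View pics/c2_scene.png

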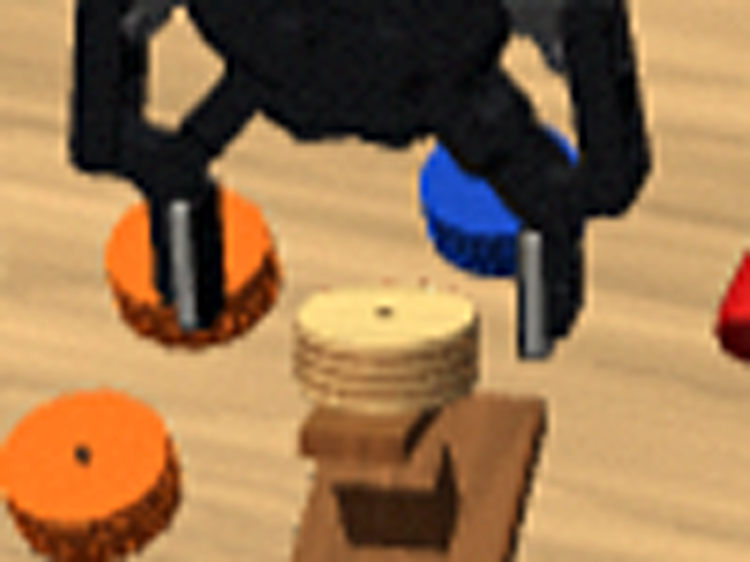

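```bash
python3 - <<'E'
from look import *
s=readout.sense(); r=R.from_euler("xyz",s["tcp_rot"]); F=pickle.load(open("c2.pkl","rb"))["scene"]
for y in(42.5,-42.5): print(y,[(((proj(F,s["eef_pos"]+r.apply([x,y,160]))[0]-[165,171]+.5)*7.5-.5).round(0)) for x in (11,-11)])
print("disc y in tool",r.inv().apply(np.array([564.5,-341.7,77.3])-s["eef_pos"]))
E
```

```text
42.5 [array([207., 335.]), array([232., 300.])]
-42.5 [array([521., 362.]), array([540., 326.])]
disc y in tool [ -0.9294145   -2.02423528 154.50754517]
```

Call:
step_arm(deltas=[{"translation":[0.04,-0.19,0.03],"rot":[0,0,0]},{"translation":[0.04,-0.19,0.03],"rot":[0,0,0]},{"translation":[0.04,-0.19,0.03],"rot":[0,0,0]}])

```text
clock: 24.82
eef_pos: [503.2, -349.6, 218.2]
tcp_rot: [3.141, -0.421, 0.132]
contact_force: [-0.2, 0.3, -0.1]
opening: 1.007
```

Call:
step_arm(deltas=[{"translation":[0,0,0],"rot":[0,0,0]},{"translation":[0,0,0],"rot":[0,0,0]},{"translation":[0,0,0],"rot":[0,0,0]},{"translation":[0,0,0],"rot":[0,0,0]},{"translation":[0,0,0],"rot":[0,0,0]}], grip=170, squeeze=30)

```text
clock: 25.45
eef_pos: [503.1, -349.7, 218.3]
tcp_rot: [3.141, -0.421, 0.132]
contact_force: [-3.2, -0.3, 6.0]
opening: 0.547
```

```bash
python3 - <<'E'
from look import *
resync((0,0,.2));look("c3",(567,-341,70))
E
```

```text
meas [ 503.1 -349.7  218.3] [ 3.1412 -0.4205  0.1319] t 25.45 F [-3.2 -0.3  6. ] op 0.547
scene crop 165 170 7.5
top crop 382 201 7.5
```

View pics/c3_scene.png

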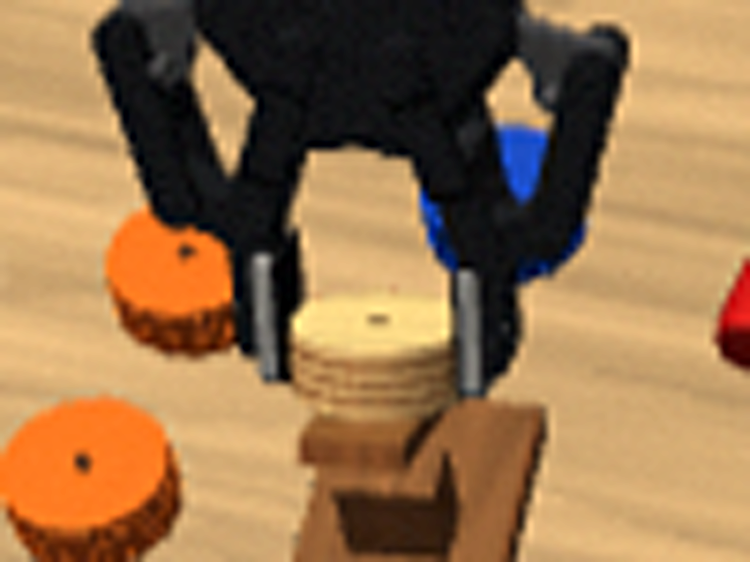

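Call:
step_arm(deltas=[{"translation":[-0.05,0,-0.5],"rot":[0,0,0]},{"translation":[-0.2,0,-2.0],"rot":[0,0,0]},{"translation":[-0.47,0,-4.5],"rot":[0,0,0]},{"translation":[-0.84,0,-8.0],"rot":[0,0,0]},{"translation":[-1.15,0,-11.0],"rot":[0,0,0]},{"translation":[-1.15,0,-11.0],"rot":[0,0,0]},{"translation":[-1.15,0,-11.0],"rot":[0,0,0]}])

```text
clock: 26.42
eef_pos: [448.1, -356.8, 313.7]
tcp_rot: [3.141, -0.42, 0.132]
contact_force: [0.1, 0.8, -1.0]
opening: 0.55
```

```bash
python3 - <<'E'
from look import *
resync((0,0,.2)); print(readout.sense()["qpos"].round(3))
n,rd=tilt(np.radians(4.9),np.radians(-6)); c=np.array([501.4,192,75+10+45])
print("place",c+n*164,goal(c+n*164,rd))
E
```

```text
meas [ 448.1 -356.8  313.7] [ 3.1411 -0.4204  0.1317] t 26.425 F [ 0.1  0.8 -1. ] op 0.55
[-0.77   0.334  1.935  0.537  0.675  0.279]
place [518.4800166  193.46427395 293.10159084] (array([ 12.12, -53.63,   7.68]), array([-0.007, -0.525,  0.046]), 'dist 555mm ang 30deg')
```

Call:
step_arm(deltas=[{"translation":[0.8,-4.0,0.3],"rot":[0,-0.035,0.003]},{"translation":[2.0,-9.0,1.0],"rot":[0,-0.085,0.007]},{"translation":[3.1,-14.0,1.8],"rot":[0,-0.135,0.012]},{"translation":[4.3,-19.0,2.6],"rot":[-0.003,-0.185,0.016]},{"translation":[5.4,-24.0,3.3],"rot":[-0.003,-0.235,0.02]},{"translation":[6.5,-29.0,4.0],"rot":[-0.004,-0.285,0.025]},{"translation":[7.7,-34.0,4.8],"rot":[-0.005,-0.335,0.03]},{"translation":[8.8,-39.0,5.5],"rot":[-0.005,-0.385,0.034]}])

```text
clock: 27.42
eef_pos: [498.9, 45.4, 298.3]
tcp_rot: [-3.139, -0.032, 0.098]
contact_force: [1.1, 0.0, -0.3]
opening: 0.55
```

Call:
step_arm(deltas=[{"translation":[0,0,0],"rot":[0,0,0]},{"translation":[0,0,0],"rot":[0,0,0]}])

```text
clock: 27.68
eef_pos: [498.7, 43.4, 298.5]
tcp_rot: [-3.139, -0.034, 0.099]
contact_force: [0.5, 0.4, -1.0]
opening: 0.55
```

```bash
python3 - <<'E'
from look import *
resync((0,0,.2)); print(readout.sense()["qpos"].round(3))
n,rd=tilt(np.radians(4.9),np.radians(-6)); c=np.array([501.4,192,75+10+35])
print("place",c+n*164,goal(c+n*164,rd))
E
```

```text
meas [498.7  43.4 298.5] [-3.1392 -0.0339  0.0991] t 27.675 F [ 0.5  0.4 -1. ] op 0.55
[0.083 0.29  2.003 0.004 0.815 1.552]
place [518.4800166  193.46427395 283.10159084] (array([  3.4 , -14.73,   1.71]), array([-0.002, -0.139,  0.014]), 'dist 152mm ang 8deg')
```

Call:
step_arm(deltas=[{"translation":[1.1,-4.8,0.3],"rot":[0,-0.046,0.005]},{"translation":[2.2,-9.6,0.8],"rot":[0,-0.092,0.009]},{"translation":[3.0,-13.0,1.4],"rot":[-0.002,-0.125,0.012]},{"translation":[3.4,-14.7,1.7],"rot":[-0.002,-0.139,0.014]},{"translation":[3.4,-14.7,1.7],"rot":[-0.002,-0.139,0.014]},{"translation":[3.4,-14.7,1.7],"rot":[-0.002,-0.139,0.014]},{"translation":[3.4,-14.7,1.7],"rot":[-0.002,-0.139,0.014]}])

```text
clock: 28.55
eef_pos: [519.0, 191.7, 284.2]
tcp_rot: [3.141, 0.103, 0.083]
contact_force: [1.0, 0.8, -0.5]
opening: 0.549
```

```bash
python3 - <<'E'
from look import *
resync((0,0,.2))
n,rd=tilt(np.radians(4.9),np.radians(-6)); c=np.array([501.4,192,75+10+35])
print("place",goal(c+n*164,rd)); s=readout.sense(); r=R.from_euler("xyz",s["tcp_rot"]); print("c now",s["eef_pos"]+r.apply([0,0,164])); print("down/x/y",r.inv().apply(np.eye(3)).round(3))
look("c4",(500,190,85))
E
```

```text
meas [519.  191.7 284.2] [3.1414 0.1033 0.0825] t 28.55 F [ 1.   0.8 -0.5] op 0.549
place (array([-0.02, -0.18,  0.13]), array([-0.   , -0.001, -0.003]), 'dist 2mm ang 0deg')
c now [502.11996455 190.31923198 121.04881777]
down/x/y [[ 0.991  0.082 -0.103]
 [ 0.082 -0.997 -0.009]
 [-0.103  0.    -0.995]]
scene crop 435 189 7.5
top crop 135 229 7.5
```

View pics/c4_scene.png

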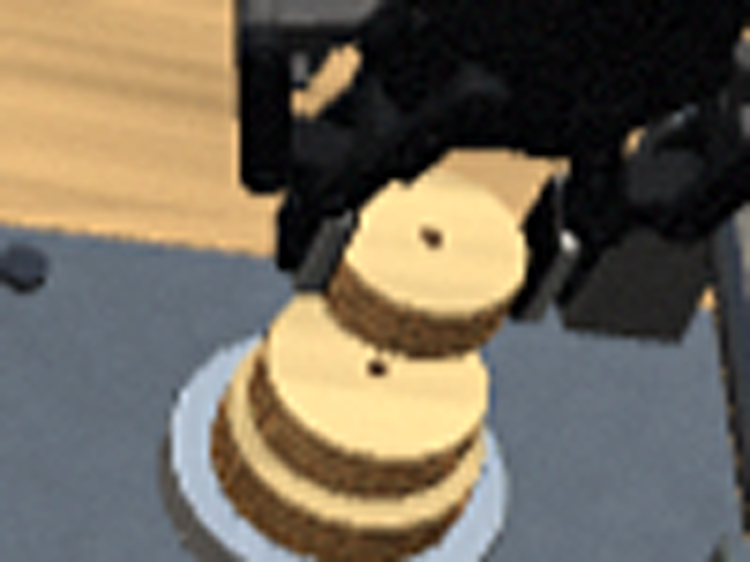

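```bash
python3 - <<'E'
from look import *
F=pickle.load(open("c4.pkl","rb"))["scene"]
g=lambda x,y,u,v:((u+.5)/7.5-.5+x,(v+.5)/7.5-.5+y)
print(onz(F,g(435,189,431,237),131))
print("mid",onz(F,g(435,189,377,368),75))
E
```

```text
[501.1409528  189.47641269 131.        ]
mid [499.19363051 191.2746272   75.        ]
```

Call:
step_arm(deltas=[{"translation":[0.03,-0.2,1.0],"rot":[0,0,-0.003]},{"translation":[0.13,-0.2,2.0],"rot":[0,0,-0.003]},{"translation":[0.22,-0.2,2.8],"rot":[0,0,-0.003]},{"translation":[0.27,-0.2,3.25],"rot":[0,0,-0.003]},{"translation":[0.27,-0.2,3.25],"rot":[0,0,-0.003]},{"translation":[0.27,-0.2,3.25],"rot":[0,0,-0.003]}])

```text
clock: 29.4
eef_pos: [518.3, 194.9, 251.5]
tcp_rot: [-3.141, 0.103, 0.087]
contact_force: [-0.4, 0.8, 0.4]
opening: 0.548
```

```bash
python3 - <<'E'
from look import *
s=readout.sense(); r=R.from_euler("xyz",s["tcp_rot"]); print("c now",s["eef_pos"]+r.apply([0,0,164]),s["contact_force"])
E
```

```text
c now [501.42778047 193.5175507   88.35370606] [-0.35333172  0.780691    0.37945285]
```

Call:
step_arm(deltas=[{"translation":[0.01,0.12,0.1],"rot":[0,0,0]},{"translation":[0.02,0.12,0.2],"rot":[0,0,0]},{"translation":[0.02,0.12,0.25],"rot":[0,0,0]},{"translation":[0.02,0.12,0.25],"rot":[0,0,0]}])

```text
clock: 29.9
eef_pos: [518.2, 193.7, 248.8]
tcp_rot: [-3.141, 0.104, 0.087]
contact_force: [-0.2, 0.6, -0.3]
opening: 0.548
```

Call:
step_arm(deltas=[{"translation":[0,0,0.05],"rot":[0,0,0]},{"translation":[0.01,0,0.1],"rot":[0,0,0]},{"translation":[0.01,0,0.1],"rot":[0,0,0]}])

```text
clock: 30.28
eef_pos: [518.2, 193.7, 247.9]
tcp_rot: [-3.141, 0.104, 0.087]
contact_force: [-0.3, -0.7, 1.8]
opening: 0.547
```

Call:
step_arm(deltas=[{"translation":[0,0,0.04],"rot":[0,0,0]},{"translation":[0.01,0,0.08],"rot":[0,0,0]},{"translation":[0.01,0,0.08],"rot":[0,0,0]}])

```text
clock: 30.65
eef_pos: [518.3, 193.7, 247.8]
tcp_rot: [-3.141, 0.104, 0.087]
contact_force: [-3.0, -0.4, 10.1]
opening: 0.55
```

Contact; release and rise.

Call:
step_arm(deltas=[{"translation":[0,0,-0.04],"rot":[0,0,0]},{"translation":[0,0,-0.04],"rot":[0,0,0]}])

```text
clock: 30.9
eef_pos: [518.3, 193.7, 247.9]
tcp_rot: [-3.141, 0.104, 0.087]
contact_force: [-2.6, -0.5, 7.8]
opening: 0.548
```

Call:
step_arm(deltas=[{"translation":[0,0,0],"rot":[0,0,0]},{"translation":[0,0,0],"rot":[0,0,0]},{"translation":[0,0,0],"rot":[0,0,0]},{"translation":[0,0,0],"rot":[0,0,0]}], grip=0)

```text
clock: 31.4
eef_pos: [518.3, 193.7, 247.3]
tcp_rot: [-3.141, 0.104, 0.087]
contact_force: [-0.1, -0.2, 0.1]
opening: 0.999
```

Call:
step_arm(deltas=[{"translation":[-0.1,0,-1.0],"rot":[0,0,0]},{"translation":[-0.4,0,-4.0],"rot":[0,0,0]},{"translation":[-0.9,0,-9.0],"rot":[0,0,0]},{"translation":[-1.4,0,-14.0],"rot":[0,0.05,0]},{"translation":[-1.9,0,-18.0],"rot":[0,0.104,0]},{"translation":[-1.9,0,-18.0],"rot":[0,0.104,0]},{"translation":[-1.9,0,-18.0],"rot":[0,0.104,0]}])

```text
clock: 32.28
eef_pos: [517.6, 193.5, 428.5]
tcp_rot: [-3.141, 0.0, 0.087]
contact_force: [0.1, 0.2, -0.3]
opening: 0.999
```

```bash
python3 - <<'E'
from look import *
resync((0,0,.2)); look("d1",(500,190,70))
E
```

```text
meas [517.6 193.5 428.5] [-3.1413e+00  1.0000e-04  8.6800e-02] t 32.275 F [ 0.1  0.2 -0.3] op 0.999
scene crop 433 194 7.5
top crop 136 230 7.5
```

View pics/d1_scene.png

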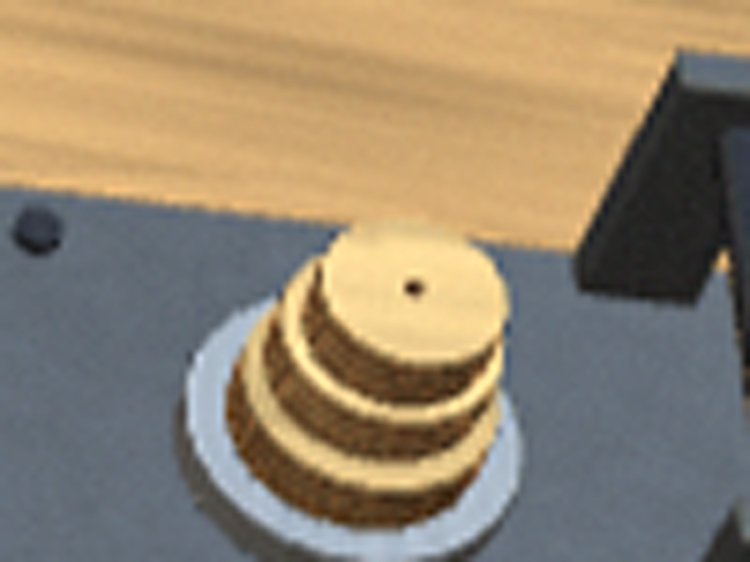

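```bash
python3 - <<'E'
from look import *
F=pickle.load(open("d1.pkl","rb"))["scene"]
g=lambda x,y,u,v,k=7.5:((u+.5)/k-.5+x,(v+.5)/k-.5+y)
print("small",onz(F,g(433,194,414,287),95))
F=pickle.load(open("f0.pkl","rb"));T=F["top"];S=F["scene"]
B=tri(T,g(45,225,64,218,4),S,g(420,130,733,170,3.5)); print("bar mid",B)
e1=tri(T,g(45,225,61,82,4),S,g(420,130,763,268,3.5));e2=tri(T,g(45,225,66,354,4),S,g(420,130,704,72,3.5)); print("ends",e1,e2,np.linalg.norm(e1-e2),(e1+e2)/2,np.degrees(np.arctan2(*(e1-e2)[[1,0]])))
a=np.radians(4.9); C=np.array([501.2,192.0]); Y=np.array([-np.sin(a),np.cos(a)]);X=np.array([np.cos(a),np.sin(a)])
for m in(B,(e1+e2)/2):
    d=m[:2]-C; y=d@Y-85; z=m[2]-95; print("press x",d@X,"rad",np.hypot(y,z),"(expect 200.06) angle",np.arctan2(z,-y)-np.arctan2(5,200))
E
```

```text
small [500.31014734 191.47789702  95.        ]
bar mid [486.52984143 365.86654862 272.47975206]
ends [547.53565511 370.32189139 273.16681419] [426.45375638 358.43198949 277.62134205] 121.74579575653298 [486.99470575 364.37694044 275.39407812] 5.608304140804568
press x 0.23460213265423155 rad 198.76238081705714 (expect 200.06) angle 2.012798582707979
press x 0.5705297623808874 rad 200.69639364993927 (expect 200.06) angle 1.999480802433702
```

```bash
cat >> plan.py <<'E'
A=np.radians(4.9); PC=np.array([501.2,192.0])
def bar(th,L=155.):
    y=85-200*np.cos(th)+5*np.sin(th); z=95+200*np.sin(th)+5*np.cos(th)
    return np.array([PC[0]-np.sin(A)*y,PC[1]+np.cos(A)*y,z+L])
RB=tilt(A,0)[1]
E
python3 - <<'E'
from plan import *
resync((0,0,.2)); b=bar(2.0); print(b,goal(b+[0,0,60],RB),goal(b,RB))
E
```

```text
meas [517.7 193.5 427.3] [3.1413e+00 2.1000e-03 8.6700e-02] t 32.375 F [-0.9  1.3 -0.9] op 0.998
[486.44201812 364.14440987 429.77875118] (array([ -1.64, -17.27,  -6.23]), array([0.   , 0.002, 0.001]), 'dist 184mm ang 0deg') (array([ -1.63, -17.27,  -0.23]), array([0.   , 0.002, 0.001]), 'dist 174mm ang 0deg')
```

Call:
step_arm(deltas=[{"translation":[0,0,-4.0],"rot":[0,0,0]},{"translation":[-0.3,-3.0,-6.2],"rot":[0,0,0]},{"translation":[-0.8,-8.0,-6.2],"rot":[0,0,0]},{"translation":[-1.2,-13.0,-6.2],"rot":[0,0,0]},{"translation":[-1.64,-17.27,-6.2],"rot":[0,0,0]},{"translation":[-1.64,-17.27,-6.2],"rot":[0,0,0]},{"translation":[-1.64,-17.27,-6.2],"rot":[0,0,0]},{"translation":[-1.64,-17.27,-6.2],"rot":[0,0,0]}], grip=120, squeeze=25)

```text
clock: 33.38
eef_pos: [487.0, 363.2, 490.0]
tcp_rot: [3.141, 0.0, 0.086]
contact_force: [-0.3, -0.4, -0.4]
opening: 0.525
```

```bash
python3 - <<'E'
from look import *
resync((0,0,.2)); b=bar(2.0); print(goal(b,RB)); 
F=look("e1",b-[0,0,155],w=120,h=90,k=6.5)
for n in F: print(n,proj(F[n],b-[0,0,155]))
E
```

```text
meas [487.  363.2 490. ] [3.1411e+00 4.0000e-04 8.5700e-02] t 33.375 F [-0.3 -0.4 -0.4] op 0.525
(array([-0.05, -0.1 ,  6.04]), array([0., 0., 0.]), 'dist 60mm ang 0deg')
scene crop 567 123 6.5
top crop 0 225 6.5
scene [[627.69005015 177.02592654]]
top [[ 60.13396467 279.02321363]]
```

View pics/e1_scene.png

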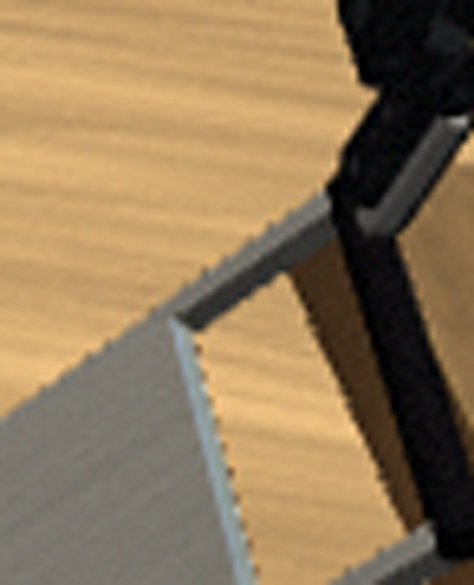

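View pics/e1_top.png

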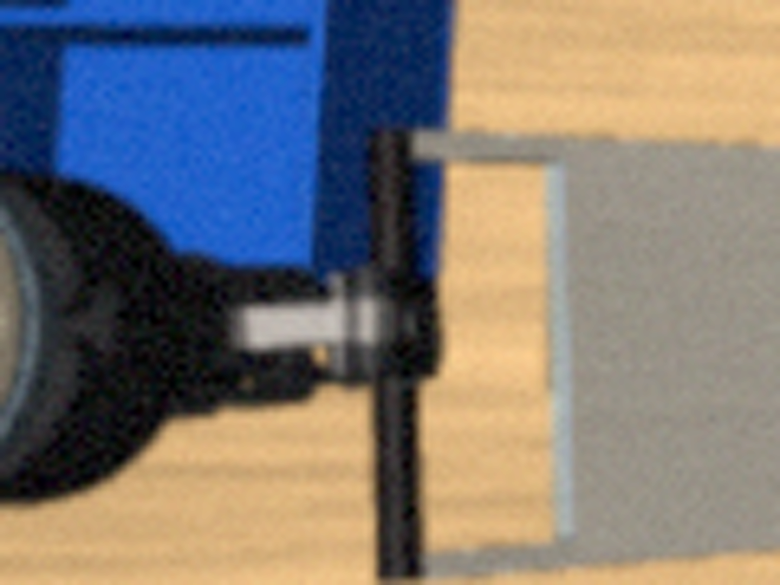

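Call:
step_arm(deltas=[{"translation":[-0.05,-0.1,1.2],"rot":[0,0,0]},{"translation":[-0.05,-0.1,2.5],"rot":[0,0,0]},{"translation":[-0.05,-0.1,3.8],"rot":[0,0,0]},{"translation":[-0.05,-0.1,5.0],"rot":[0,0,0]},{"translation":[-0.05,-0.1,6.0],"rot":[0,0,0]},{"translation":[-0.05,-0.1,6.0],"rot":[0,0,0]},{"translation":[-0.05,-0.1,6.0],"rot":[0,0,0]}])

```text
clock: 34.35
eef_pos: [486.3, 365.3, 430.8]
tcp_rot: [-3.141, -0.001, 0.087]
contact_force: [-0.5, -1.0, -0.0]
opening: 0.529
```

```bash
python3 - <<'E'
from look import *
resync((0,0,.2)); b=bar(2.0); print(goal(b,RB)); 
F=look("e2",b-[0,0,155],w=120,h=90,k=6.5)
E
```

```text
meas [486.3 365.3 430.8] [-3.141e+00 -8.000e-04  8.680e-02] t 34.35 F [-0.5 -1.  -0. ] op 0.529
(array([0.01, 0.12, 0.12]), array([-0.001, -0.001,  0.001]), 'dist 2mm ang 0deg')
scene crop 567 123 6.5
top crop 0 225 6.5
```

View pics/e2_scene.png

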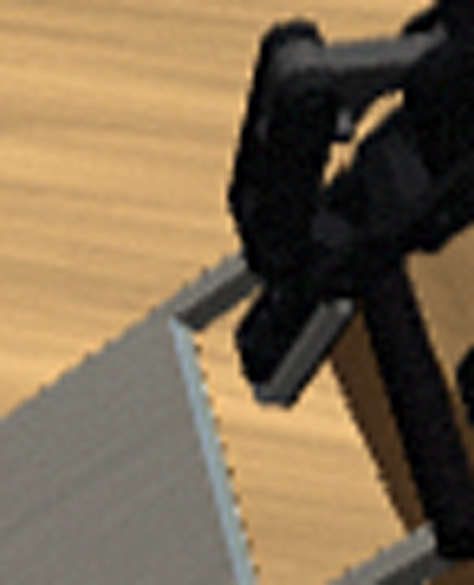

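Call:
step_arm(deltas=[{"translation":[0,0.05,0.1],"rot":[0,0,0]},{"translation":[0,0.05,0.1],"rot":[0,0,0]},{"translation":[0,0.05,0.1],"rot":[0,0,0]},{"translation":[0,0.05,0.1],"rot":[0,0,0]},{"translation":[0,0.05,0.1],"rot":[0,0,0]}], grip=255, squeeze=30)

```text
clock: 35.08
eef_pos: [486.2, 364.9, 429.8]
tcp_rot: [-3.141, -0.001, 0.087]
contact_force: [-0.8, 2.4, 3.5]
opening: 0.128
```

```bash
python3 - <<'E'
from look import *
resync((0,0,.2)); b=bar(2.0); print(goal(b,RB)); 
F=look("e3",b-[0,0,155],w=120,h=90,k=6.5)
E
```

```text
meas [486.2 364.9 429.8] [-3.1407e+00 -8.0000e-04  8.6800e-02] t 35.075 F [-0.8  2.4  3.5] op 0.128
(array([0.02, 0.08, 0.02]), array([-0.001, -0.001,  0.001]), 'dist 1mm ang 0deg')
scene crop 567 123 6.5
top crop 0 225 6.5
```

View pics/e3_scene.png

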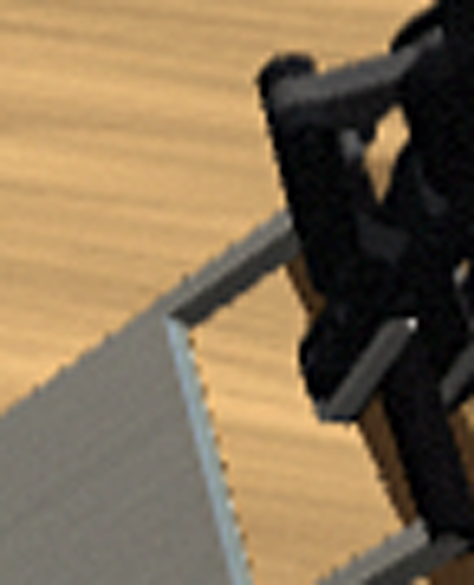

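```bash
cat > arc.py <<'E'
import numpy as np,sys
a,b,n=float(sys.argv[1]),float(sys.argv[2]),int(sys.argv[3])
Y=lambda t:85-200*np.cos(t)+5*np.sin(t); Z=lambda t:95+200*np.sin(t)+5*np.cos(t)
print([[0,round(-(Y(t)-Y(a))/10,2),round(-(Z(t)-Z(a))/10,2)] for t in np.linspace(a,b,n+1)[1:]])
E
python3 arc.py 2.0 1.6 8; python3 arc.py 1.6 1.12 8;python3 arc.py 1.12 0.64 8
```

```text
[[0, np.float64(0.91), np.float64(-0.42)], [0, np.float64(1.84), np.float64(-0.79)], [0, np.float64(2.79), np.float64(-1.11)], [0, np.float64(3.75), np.float64(-1.39)], [0, np.float64(4.72), np.float64(-1.61)], [0, np.float64(5.7), np.float64(-1.79)], [0, np.float64(6.7), np.float64(-1.92)], [0, np.float64(7.69), np.float64(-2.0)]]
[[0, np.float64(1.2), np.float64(-0.03)], [0, np.float64(2.4), np.float64(0.01)], [0, np.float64(3.59), np.float64(0.13)], [0, np.float64(4.78), np.float64(0.31)], [0, np.float64(5.95), np.float64(0.57)], [0, np.float64(7.11), np.float64(0.9)], [0, np.float64(8.24), np.float64(1.29)], [0, np.float64(9.35), np.float64(1.76)]]
[[0, np.float64(1.08), np.float64(0.53)], [0, np.float64(2.12), np.float64(1.12)], [0, np.float64(3.13), np.float64(1.77)], [0, np.float64(4.09), np.float64(2.49)], [0, np.float64(5.02), np.float64(3.26)], [0, np.float64(5.89), np.float64(4.08)], [0, np.float64(6.71), np.float64(4.95)], [0, np.float64(7.48), np.float64(5.87)]]
```

Call:
step_arm(deltas=[{"translation":[0,0.45,-0.21],"rot":[0,0,0]},{"translation":[0,0.91,-0.42],"rot":[0,0,0]},{"translation":[0,1.84,-0.79],"rot":[0,0,0]},{"translation":[0,2.79,-1.11],"rot":[0,0,0]},{"translation":[0,3.75,-1.39],"rot":[0,0,0]}])

```text
clock: 35.8
eef_pos: [489.5, 326.4, 443.5]
tcp_rot: [3.142, -0.0, 0.087]
contact_force: [-0.4, 2.9, 2.7]
opening: 0.126
```

Call:
step_arm(deltas=[{"translation":[0,0.97,-0.22],"rot":[0,0,0]},{"translation":[0,1.95,-0.4],"rot":[0,0,0]},{"translation":[0,2.95,-0.53],"rot":[0,0,0]},{"translation":[0,3.94,-0.61],"rot":[0,0,0]}])

```text
clock: 36.3
eef_pos: [492.8, 287.2, 449.2]
tcp_rot: [3.141, 0.0, 0.087]
contact_force: [-0.2, 1.1, 2.4]
opening: 0.127
```

Call:
step_arm(deltas=[{"translation":[0,1.2,-0.03],"rot":[0,0,0]},{"translation":[0,2.4,0.01],"rot":[0,0,0]},{"translation":[0,3.59,0.13],"rot":[0,0,0]},{"translation":[0,4.78,0.31],"rot":[0,0,0]},{"translation":[0,5.95,0.57],"rot":[0,0,0]},{"translation":[0,7.11,0.9],"rot":[0,0,0]},{"translation":[0,8.24,1.29],"rot":[0,0,0]},{"translation":[0,9.35,1.76],"rot":[0,0,0]}])

```text
clock: 37.3
eef_pos: [500.9, 194.1, 431.4]
tcp_rot: [3.141, 0.0, 0.087]
contact_force: [-2.6, -1.6, -1.6]
opening: 0.123
```

```bash
python3 - <<'E'
from look import *
s=readout.sense(); p=s["eef_pos"]; Y=np.array([-np.sin(A),np.cos(A)]); y=(p[:2]-PC)@Y-85; z=p[2]-155-95; print("F",s["contact_force"],"rad",np.hypot(y,z),"th",np.arctan2(z,-y)-.025,"op",s["opening"])
look("g1",(500,130,250),w=130,h=100,k=6)
E
```

```text
F [-2.59722119 -1.58195633 -1.57999528] rad 199.46957676532483 th 1.117078725304888 op 0.12309252438038984
scene crop 411 108 6
top crop 129 213 6
```

View pics/g1_scene.png

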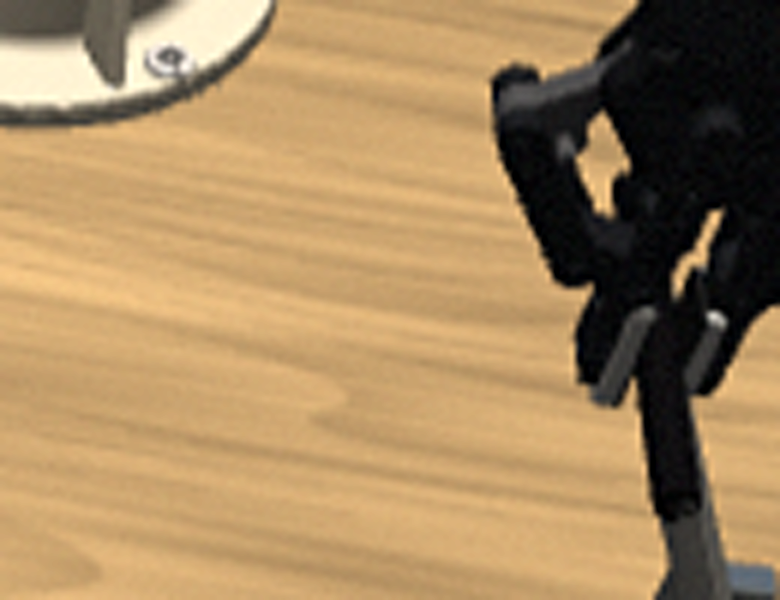

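Bar is held and following. Continue.

Call:
step_arm(deltas=[{"translation":[0,1.08,0.53],"rot":[0,0,0]},{"translation":[0,2.12,1.12],"rot":[0,0,0]},{"translation":[0,3.13,1.77],"rot":[0,0,0]},{"translation":[0,4.09,2.49],"rot":[0,0,0]},{"translation":[0,5.02,3.26],"rot":[0,0,0]},{"translation":[0,5.89,4.08],"rot":[0,0,0]},{"translation":[0,6.71,4.95],"rot":[0,0,0]},{"translation":[0,7.48,5.87],"rot":[0,0,0]}])

```text
clock: 38.4
eef_pos: [507.5, 119.9, 372.4]
tcp_rot: [-3.141, -0.0, 0.087]
contact_force: [-3.4, -0.5, -3.4]
opening: 0.124
```

```bash
cat > th.py <<'E'
from look import *
s=readout.sense(); p=s["eef_pos"]; Y=np.array([-np.sin(A),np.cos(A)]); y=(p[:2]-PC)@Y-85; z=p[2]-155-95; print("F",s["contact_force"],"rad",np.hypot(y,z),"th",np.arctan2(z,-y)-.025,"op",s["opening"],p)
E
python3 th.py; python3 arc.py .64 .28 8; python3 arc.py .28 .04 8
```

```text
F [-3.3826054  -0.45617116 -3.43451259] rad 199.41112147376546 th 0.6359832610869297 op 0.12448015001476778 [507.47114229 119.859063   372.41715622]
[[0, np.float64(0.54), np.float64(0.72)], [0, np.float64(1.05), np.float64(1.46)], [0, np.float64(1.52), np.float64(2.23)], [0, np.float64(1.96), np.float64(3.02)], [0, np.float64(2.36), np.float64(3.82)], [0, np.float64(2.72), np.float64(4.65)], [0, np.float64(3.05), np.float64(5.48)], [0, np.float64(3.34), np.float64(6.34)]]
[[0, np.float64(0.17), np.float64(0.58)], [0, np.float64(0.33), np.float64(1.16)], [0, np.float64(0.46), np.float64(1.74)], [0, np.float64(0.58), np.float64(2.33)], [0, np.float64(0.68), np.float64(2.92)], [0, np.float64(0.77), np.float64(3.51)], [0, np.float64(0.83), np.float64(4.11)], [0, np.float64(0.88), np.float64(4.71)]]
```

Call:
step_arm(deltas=[{"translation":[-0.01,0.54,0.72],"rot":[0,0,0]},{"translation":[-0.02,1.05,1.46],"rot":[0,0,0]},{"translation":[-0.02,1.52,2.23],"rot":[0,0,0]},{"translation":[-0.02,1.96,3.02],"rot":[0,0,0]},{"translation":[-0.02,2.36,3.82],"rot":[0,0,0]},{"translation":[-0.02,2.72,4.65],"rot":[0,0,0]},{"translation":[-0.02,3.05,5.48],"rot":[0,0,0]},{"translation":[-0.02,3.34,6.34],"rot":[0,0,0]}])

```text
clock: 39.4
eef_pos: [510.3, 87.0, 309.1]
tcp_rot: [-3.141, -0.001, 0.087]
contact_force: [-1.1, -2.8, -2.0]
opening: 0.131
```

Call:
step_arm(deltas=[{"translation":[0,0.17,0.58],"rot":[0,0,0]},{"translation":[0,0.33,1.16],"rot":[0,0,0]},{"translation":[0,0.46,1.74],"rot":[0,0,0]},{"translation":[0,0.58,2.33],"rot":[0,0,0]},{"translation":[0,0.68,2.92],"rot":[0,0,0]},{"translation":[0,0.77,3.51],"rot":[0,0,0]},{"translation":[0,0.83,4.11],"rot":[0,0,0]},{"translation":[0,0.86,4.5],"rot":[0,0,0]}])

```text
clock: 40.4
eef_pos: [511.0, 78.5, 264.3]
tcp_rot: [-3.141, -0.0, 0.087]
contact_force: [1.4, -5.1, -3.8]
opening: 0.129
```

```bash
python3 th.py
```

```text
F [ 1.35012543 -5.05984908 -3.81366544] rad 199.40469560650072 th 0.04660031206582534 op 0.12912505468459867 [511.02238418  78.53052109 264.26524243]
```

Call:
step_arm(deltas=[{"translation":[0,0.03,0.1],"rot":[0,0,0]},{"translation":[0,0.04,0.25],"rot":[0,0,0]},{"translation":[0,0.04,0.4],"rot":[0,0,0]},{"translation":[0,0.04,0.5],"rot":[0,0,0]},{"translation":[0,0.05,0.6],"rot":[0,0,0]},{"translation":[0,0.05,0.6],"rot":[0,0,0]}])

```text
clock: 41.15
eef_pos: [511.0, 78.1, 258.7]
tcp_rot: [-3.141, -0.001, 0.087]
contact_force: [1.5, -3.5, -4.6]
opening: 0.125
```

Call:
step_arm(deltas=[{"translation":[0,0,0.1],"rot":[0,0,0]},{"translation":[0,0,0.2],"rot":[0,0,0]},{"translation":[0,0,0.2],"rot":[0,0,0]}])

```text
clock: 41.52
eef_pos: [511.1, 78.1, 256.7]
tcp_rot: [-3.141, -0.001, 0.087]
contact_force: [1.4, -4.6, -4.7]
opening: 0.127
```

```bash
python3 th.py
```

```text
F [ 1.39935493 -4.64610658 -4.7373353 ] rad 199.47285226817763 th 0.008493836972960599 op 0.12672670506501488 [511.06805468  78.06552741 256.67986208]
```

Call:
step_arm(deltas=[{"translation":[0,0.02,0.05],"rot":[0,0,0]},{"translation":[0,0.03,0.1],"rot":[0,0,0]},{"translation":[0,0.03,0.1],"rot":[0,0,0]}])

```text
clock: 41.9
eef_pos: [511.0, 77.9, 255.7]
tcp_rot: [-3.141, -0.0, 0.087]
contact_force: [2.0, -2.0, -4.5]
opening: 0.126
```

Call:
step_arm(deltas=[{"translation":[0,0,0.04],"rot":[0,0,0]},{"translation":[0,0,0.08],"rot":[0,0,0]},{"translation":[0,0,0.08],"rot":[0,0,0]}])

```text
clock: 42.28
eef_pos: [511.0, 77.9, 254.9]
tcp_rot: [-3.141, -0.001, 0.087]
contact_force: [3.1, -1.4, -5.1]
opening: 0.125
```

Call:
step_arm(deltas=[{"translation":[0,0,0.04],"rot":[0,0,0]},{"translation":[0,0,0.08],"rot":[0,0,0]},{"translation":[0,0,0.08],"rot":[0,0,0]}])

```text
clock: 42.65
eef_pos: [511.0, 77.9, 254.1]
tcp_rot: [-3.141, -0.001, 0.087]
contact_force: [2.6, -1.5, -3.8]
opening: 0.124
```

Call:
step_arm(deltas=[{"translation":[0,0,0.04],"rot":[0,0,0]},{"translation":[0,0,0.08],"rot":[0,0,0]},{"translation":[0,0,0.08],"rot":[0,0,0]}])

```text
clock: 43.02
eef_pos: [511.1, 77.9, 253.6]
tcp_rot: [-3.141, -0.001, 0.087]
contact_force: [1.2, -0.8, 2.7]
opening: 0.127
```

Call:
step_arm(deltas=[{"translation":[0,0,0.03],"rot":[0,0,0]},{"translation":[0,0,0.05],"rot":[0,0,0]},{"translation":[0,0,0.05],"rot":[0,0,0]}])

```text
clock: 43.4
eef_pos: [511.1, 77.9, 253.5]
tcp_rot: [-3.141, -0.001, 0.087]
contact_force: [-0.6, -1.4, 9.2]
opening: 0.127
```

Call:
step_arm(deltas=[{"translation":[0,0,0.005],"rot":[0,0,0]},{"translation":[0,0,0.005],"rot":[0,0,0]},{"translation":[0,0,0.005],"rot":[0,0,0]},{"translation":[0,0,0.005],"rot":[0,0,0]},{"translation":[0,0,0.005],"rot":[0,0,0]},{"translation":[0,0,0.005],"rot":[0,0,0]}])

```text
clock: 44.15
eef_pos: [511.1, 77.8, 253.5]
tcp_rot: [-3.141, -0.001, 0.087]
contact_force: [-1.2, -1.4, 9.8]
opening: 0.126
```

Call:
step_arm(deltas=[{"translation":[0,0,0],"rot":[0,0,0]},{"translation":[0,0,0],"rot":[0,0,0]},{"translation":[0,0,0],"rot":[0,0,0]},{"translation":[0,0,0],"rot":[0,0,0]},{"translation":[0,0,0],"rot":[0,0,0]},{"translation":[0,0,0],"rot":[0,0,0]}])

```text
clock: 44.9
eef_pos: [511.1, 77.9, 253.5]
tcp_rot: [-3.141, -0.001, 0.087]
contact_force: [-2.2, -2.1, 9.3]
opening: 0.126
```

Call:
step_arm(deltas=[{"translation":[0,0,0],"rot":[0,0,0]},{"translation":[0,0,0],"rot":[0,0,0]},{"translation":[0,0,0],"rot":[0,0,0]},{"translation":[0,0,0],"rot":[0,0,0]}])

```text
clock: 45.4
eef_pos: [511.1, 77.9, 253.5]
tcp_rot: [-3.141, -0.001, 0.087]
contact_force: [-0.7, -1.7, 10.5]
opening: 0.123
```

Call:
step_arm(deltas=[{"translation":[0,0,-0.03],"rot":[0,0,0]},{"translation":[0,0,-0.06],"rot":[0,0,0]},{"translation":[0,0,-0.06],"rot":[0,0,0]}])

```text
clock: 45.78
eef_pos: [511.1, 77.9, 253.5]
tcp_rot: [-3.141, -0.001, 0.087]
contact_force: [0.4, -1.6, 5.4]
opening: 0.126
```

Call:
step_arm(deltas=[{"translation":[0,0,0],"rot":[0,0,0]},{"translation":[0,0,0],"rot":[0,0,0]},{"translation":[0,0,0],"rot":[0,0,0]},{"translation":[0,0,0],"rot":[0,0,0]}], grip=150)

```text
clock: 46.28
eef_pos: [510.9, 77.8, 253.2]
tcp_rot: [-3.141, 0.0, 0.087]
contact_force: [-0.0, -0.6, 0.0]
opening: 0.413
```

```bash
python3 - <<'E'
from look import *
resync((0,0,.2)); look("k1",(505,110,100),w=130,h=100,k=6)
E
```

```text
meas [510.9  77.8 253.2] [-3.1413  0.      0.0868] t 46.275 F [-0.  -0.6  0. ] op 0.413
scene crop 380 164 6
top crop 156 212 6
```

View pics/k1_scene.png

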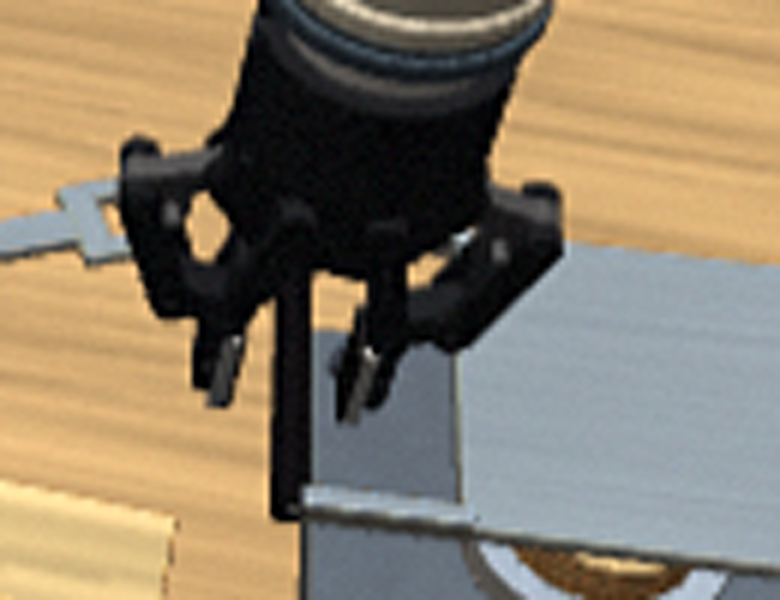

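Fingers are clear of the bar on both sides; rise straight up.

Call:
step_arm(deltas=[{"translation":[0,0,-1.0],"rot":[0,0,0]},{"translation":[0,0,-3.0],"rot":[0,0,0]},{"translation":[0,0,-6.0],"rot":[0,0,0]},{"translation":[0,0,-10.0],"rot":[0,0,0]},{"translation":[0,3.0,-14.0],"rot":[0,0,0]},{"translation":[0,8.0,-16.0],"rot":[0,0,0]},{"translation":[0,13.0,-16.0],"rot":[0,0,0]},{"translation":[0,13.0,-16.0],"rot":[0,0,0]}])

```text
clock: 47.38
eef_pos: [522.2, -54.3, 414.4]
tcp_rot: [3.141, -0.002, 0.083]
contact_force: [-0.2, -0.1, -0.3]
opening: 0.415
```

```bash
python3 - <<'E'
from look import *
resync(); F=look("k2",(500,150,80),w=130,h=100,k=6)
for n in F: cv2.imwrite(f"pics/full_{n}.png",F[n]["image"][:,:,::-1])
E
```

```text
meas [522.2 -54.3 414.4] [ 3.141e+00 -1.800e-03  8.330e-02] t 47.375 F [-0.2 -0.1 -0.3] op 0.415
scene crop 399 172 6
top crop 139 215 6
```

View pics/k2_scene.png

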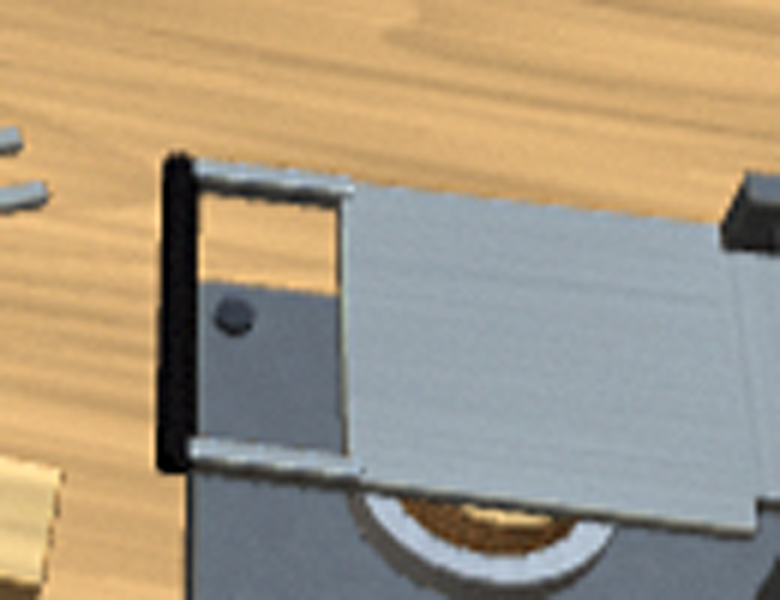

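View pics/full_top.png

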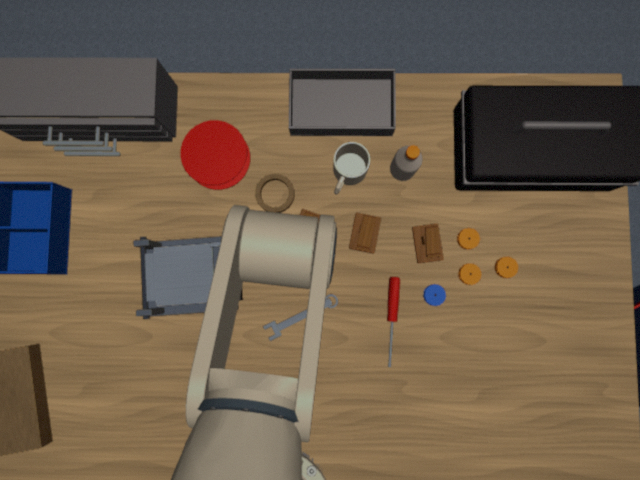

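Call:
step_arm(deltas=[{"translation":[0,0,0],"rot":[0,0,0]},{"translation":[0,0,0],"rot":[0,0,0]},{"translation":[0,0,0],"rot":[0,0,0]},{"translation":[0,0,0],"rot":[0,0,0]}])

```text
clock: 47.98
eef_pos: [522.2, -51.4, 413.3]
tcp_rot: [-3.141, -0.0, 0.087]
contact_force: [0.4, -0.1, -0.8]
opening: 0.412
```

```bash
python3 - <<'E'
from rig import ticket
print(ticket.sign_off())
E
```

```text
the job is handed in; nothing more can be done
None
```

I handed the job in at about 48 s. The three plywood discs are stacked large, mid, small on the press plate, and the flap is closed on them with the robot clear.

- **Stacking:** each disc was lowered to felt contact before release. Pushing down reached 23 N on the large disc, 15 N on the mid and 10 N on the small. I eased that to about 8 N before opening the fingers.
- **Centring:** measured from the camera images before the flap closed. The large disc was about 1.3 mm off the plate centre in +x, the mid about 1.3 mm in -x, and the small within about 0.5 mm. That leaves the large and mid discs about 2.6 mm apart. I left it, because nudging them risked disturbing the stack.
- **Flap:** I pinched the bar and brought it down over about 7.5 s, with no slam. I then held 9–10.5 N on it for about 2 s and let go.
- **Last checks:** the final pictures show the flap level and closed. Only the rim of the stack shows under it, so I could not measure the centring again after closing. The bystanders I could see had not moved. In the last top view the arm hid the offcut, which the side view showed in place.
- **Setback:** my first try at the mid disc stopped short near a wrist joint limit, touching nothing. I took that disc with less tool tilt and turned the tool at the plate so that it went down flat.

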